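# Tighten the drain stand's ratchet clamp, then hang the slide rack

## Task

The drain stand's column is loose: tighten its clamp fully with the ratchet lever (clockwise seen from above), lifting the lever off its serrations to swing it back whenever it reaches its stop and letting it drop in again for another turn, until the jaw is fully home against the column. With the clamp tight and the lever down in its serrations, hang the steel slide rack by the eye of its wire handle on the stand's side hook, and let go. Leave the other things on the bench where they are.

Things in the scene. Friction and masses are not known exactly. Their poses are not given: they have to be found in the camera images.
- stand: Fixed drain stand on a grey base plate 110 x 300 x 12 mm; its position and yaw vary. Origin on the table in line with spindle and column; z up. In its frame: lever spindle axis at y = -100 mm, square aluminium column (20 x 20 mm, top 158 mm above the table) at y = +70 mm, hook beyond it pointing to +y. Two upright lever stops (10 mm dia, tops 68 mm above the table) stand 45 mm from the spindle axis, on the -x side, one at each end of the lever's swing.
- spindle (a point): Point on the vertical axis about which lever and spindle turn, 36 mm above the table; axes parallel to the stand's.
- screw (a joint): Turn of the clamp spindle, rad, 0 (open) to 2.3 (hard stop: jaw against the column); grows clockwise seen from above. It starts between 0 and 0.3 and stays where it is left (friction about 0.25 N m). It drives the steel jaw between spindle and column toward the column, 4.35 mm per rad, closing a 10 mm gap.
- lever (a joint): Angle of the lever in the stand, rad, -0.9 to 0.9 (stops at both ends); 0 when it points along the stand's -x, grows clockwise seen from above, which moves the grip toward the column side (+y). The lever alone turns almost freely when lifted; when down, its two teeth lock it to the 18 serrations of the spindle (pitch 0.35 rad, play about 0.05 rad), in both directions, so turning it back while down loosens the clamp.
- lift (a joint): Height of the lever above its seated position, m: 0 seated in the serrations, 0.010 fully lifted. A spring presses it down with about 4 N, 5 N when lifted, besides its weight of 1.6 N; the teeth are clear from 0.004 up. Let down anywhere, a freed lever slips into the nearest gap by itself (up to half a pitch either way).
- lever_grip (a point): Middle of the upright black grip at the lever's end, a cylinder 24 mm in diameter and 42 mm high that spins freely on its own axis, 100 mm from the spindle axis. The point is 26 mm above its lower end and 16 mm below its upper end, 90 mm above the table when the lever is seated. Below the grip lie a 4 mm collar and the lever arm (12 x 12 mm, top 62 mm above the table when seated).
- hook_throat (a point): Top of the round hook rod (8 mm dia), midway along the throat, 150 mm above the table and 45 mm from the column's axis; axes parallel to the stand's. The rod runs level along the stand's y from the column; its end turns up 34 mm beyond this point, to 13 mm above the rod's top (outer end 41 mm beyond this point). Open above and at the side, to +y.
- rack: Loose steel slide rack, about 0.18 kg, standing on the table: basket 80 (x) x 30 (y) x 42 (z) mm with glass slides, wire handle above (6 mm wire) in the x-z plane, and a flat upright tab on top. Origin at the centre of its underside. Total height 141 mm.
- rack_eye (a point): Inside of the peak of the wire handle, 90 mm above the rack's underside: this rests on the hook rod. The open window below is 46 mm wide, from 42 mm above the underside up to 77 mm at its sides and 90 mm at the middle; it is looked through along the rack's y, either way round.
- rack_tab (a point): Grip point on the rack's tab, 126 mm above the underside. Tab 22 (x) x 8 (y) mm, from 93 to 141 mm above the underside, pinched across its 8 mm, along the rack's y.
- beaker: Bystander: open glass beaker, 70 mm dia, 90 mm high; origin under its centre.
- bottle: Bystander: brown glass bottle, 60 mm dia, 140 mm high; origin under its centre.
- slide_box: Bystander: closed grey slide box with white lid, 102 x 72 x 36 mm; origin under its centre.
- coverslips: Bystander: small white carton, 75 x 50 x 13 mm; origin under its centre.
- dish: Bystander: closed white dish, 89 mm dia, 19 mm high; origin under its centre.
- pipette: Bystander: white hand pipette lying on the table, 235 mm long, 24 mm high; origin under the front end of its thick barrel.

How it is judged:
On the way, in this order (a step that is already met when the one before it is completed fails the run):
1. the lever is lifted clear of its serrations while the clamp is not yet tight (value of joint lift above 0.004 m and value of joint screw below 2.1 rad), for 0.2 s.
2. the clamp is tight and the lever is down in its serrations, the rack not yet on the hook (value of joint screw above 2.15 rad and value of joint lift below 0.002 m), for 0.2 s.
3. the rack hangs on the hook (x of rack_eye in the frame of hook_throat between -0.014 and 0.014 m and y of rack_eye in the frame of hook_throat between -0.036 and 0.034 m and z of rack_eye in the frame of hook_throat between -0.006 and 0.007 m and angle between rack's own z axis and vertical below 0.3 rad and contact force between rack and stand above 0.5 N), for 0.2 s.
At the end, for the whole second after the job is handed in: Spindle beyond 2.15 of 2.3 rad (jaw within 0.7 mm of the column), lever seated (lift under 2 mm), rack at rest with its eye on the hook rod between column and upturned end (14 mm sideways, 7 mm in height), tilted under 0.3 rad; no bystander moved over 30 mm (all of step 2 and all of step 3 and linear speed of rack below 0.03 m/s and angular speed of rack below 0.5 rad/s); the robot touches nothing.
It fails at once if a bystander is moved more than 30 mm (distance of any of beaker, bottle, slide_box, coverslips, dish, pipette from where it was at the start of the episode above 0.03 m).
It also fails if it takes over 64 s, if anything falls off the work surface, if the arm or the gripper's body presses on something with over 40 N, if the wrist force passes 120 N, or if a joint passes its speed limit or range.

## Robot

A 6-joint arm with a two-finger parallel gripper is mounted at the origin on the work surface. World frame = base frame: x ahead of the robot, y to its left, z up, the work surface at z = 0. Lengths are in m, angles in rad, forces in N, time in s.
With the tool pointing down it reaches from about 0.375 to 0.9 m from the base axis. Payload 3.1 kg.
Tool frame: the origin (TCP) lies at the very end of the fingers, on their centre line; the grasp point (between the pads) lies 19 mm behind it; y points along the fingers, x is the direction in which the jaws open and shut, and the axes are right-handed (so a half turn about y gives the same grasp; the last joint's range is limited). The gripper opens to 87 mm and grips with 3 to 60 N. Pads are 19 mm wide; open, the fingers measure 117 mm over their backs; the gripper's body (75 mm by 190 mm) begins 51 mm behind the grasp point.
Start: joints at [0.95, 0.527, 1.433, -0, 1.181, -0.178], TCP at [0.268, 0.565, 0.223] pointing down, gripper open.
Joint ranges: [-3.08, 3.08], [-0.75, 2.2], [0.22, 2.44], [-1.43, 4.57], [0, 2.65], [-2.85, 2.85]. Speed limits (rad/s): [2.79, 2.79, 3.14, 3.14, 3.14, 3.14].

## Interface

Orientations are given as a unit quaternion [x, y, z, w].
In Python, from rig import robot gives the robot as it stands.
- The arm moves only by the shell command python3 -m creep 'ROWS' [FORCE]. ROWS is JSON, a list of rows, each a list of 3 entries, a list of its own where there are three numbers: the shift along the tool's x, y, z in mm, then the turn about the tool's y in rad, then the opening, from 0 (shut) to 1 (fully open). A call has 1 to 8 rows; each row shifts and turns the commanded pose from where the row before left it, along the tool's axes as they then stand; what a row does not reach is not made up. A row lasts 1/10 s, in which the tool goes at most 50 mm and 8.59 degrees, less where a joint would pass 70% of its speed; a pose out of reach is approached as far as the arm can. A call with a gripper value outside its range is refused whole. The fingers move at their own pace and stop on an object; FORCE is the grip in N (left out, the last holds). Time passes only in rows, so rows that do not move let the fingers close. It gives the time, the measured TCP pose, the force and the opening at its end, in the units of the state.
- robot.get_obs(): the state, without advancing time (a new reading comes with each control period).
- robot.camera(name): name is "scene" or "top" or "wrist"; returns a dict with "pixels" (480x640x3 uint8, red, green, blue), "fx", "fy", "cx", "cy" (pixels), "position" and "rotation" of the camera in the world. Camera axes: x right, y up, looking along -z (the intrinsics and any distortion apply to the point x, -y, -z); pixel columns grow to the right and rows downward; lengths in m; the calibration is good to about 2 mm. A picture is of the moment at which its call begins. There is no depth.
- robot.hand_in(): hands the job in, once; it reports no verdict.
The state is a dict: "time": time; "q": joint angles; "joint_velocities": joint speeds; "joint_torque": joint torques, N m; "position": TCP position; "tool_rot": TCP orientation; "ft_force": force on the tool from outside, world axes, zero at the start; "moment": the same for the moment, N m; "grip_width": finger opening in m.
Only numpy, scipy, OpenCV 4.12 (cv2) and the standard library are available. Lean on these libraries where they do the work, as an engineer would, in place of code of your own. Each camera call takes 0.05 s, during which the arm holds its last target.

## Working session

There is one attempt and no reset: what is moved stays moved. The work goes in short steps, Python scripts to look and compute and a shell command to move; the robot and the scene stay as the last step left them, time stands still between calls to the robot, and variables do not carry over. Pictures are saved under pics/ and viewed, and the job is handed in when it is done.

```bash
ls; mkdir -p pics; cat > h.py <<'E'
import numpy as np, cv2
from rig import robot
from scipy.spatial.transform import Rotation as R
def snap(n,f):
    c=robot.camera(n); cv2.imwrite('pics/'+f,cv2.cvtColor(c['pixels'],cv2.COLOR_RGB2BGR)); return c
def ray(c,u,v):
    d=np.array([(u-c['cx'])/c['fx'],-(v-c['cy'])/c['fy'],-1.0])
    Rm=np.array(c['rotation']); 
    if Rm.size==4: Rm=R.from_quat(Rm).as_matrix()
    return np.array(c['position']),Rm@d
def onz(c,u,v,z):
    p,d=ray(c,u,v); return p+d*(z-p[2])/d[2]
def proj(c,P):
    Rm=np.array(c['rotation'])
    if Rm.size==4: Rm=R.from_quat(Rm).as_matrix()
    q=Rm.T@(np.array(P)-c['position']); return c['cx']+c['fx']*q[0]/-q[2], c['cy']-c['fy']*q[1]/-q[2]
E
python3 - <<'E'
from h import *
import pickle
cs={}
for n in ['scene','top','wrist']:
    c=snap(n,n+'0.png'); cs[n]=c; print({k:v for k,v in c.items() if k!='pixels'})
pickle.dump(cs,open('c0.pkl','wb'))
o=robot.get_obs(); print(o); print(R.from_quat(o['tool_rot']).as_matrix().round(3))
E
```

```text
pics
{'fx': 551.2752984583419, 'fy': 551.2752984583419, 'cx': 328.10321378678117, 'cy': 243.0497982094546, 'position': array([ 1.14326984, -0.45268735,  1.24684635]), 'rotation': array([0.24308077, 0.12397456, 0.41776363, 0.86661156])}
{'fx': 445.94335194754535, 'fy': 445.94335194754535, 'cx': 318.55439898720556, 'cy': 242.4111393319477, 'position': array([ 0.39756589, -0.02731521,  0.99408572]), 'rotation': array([ 0.07817699, -0.07123852, -0.65520716,  0.74800869])}
{'fx': 415.2255365184254, 'fy': 415.2255365184254, 'cx': 319.32849951998355, 'cy': 239.70659503627851, 'position': array([0.19381378, 0.59931321, 0.38401497]), 'rotation': array([-0.12372268, -0.07723951,  0.52914936,  0.83589934])}
{'time': 0.15, 'q': array([ 9.49487799e-01,  5.28272696e-01,  1.43362614e+00, -5.72110678e-05,
        1.18139254e+00, -1.78517210e-01]), 'joint_velocities': array([-0.00087104, -0.00180631, -0.003555  ,  0.00021794,  0.00074273,
        0.00018656]), 'joint_torque': array([ 3.24615312e-04, -4.40430236e+01, -1.76842618e+01,  6.33433973e-02,
        5.52597188e-02, -8.31311809e-05]), 'position': array([0.26744838, 0.56425181, 0.22177832]), 'tool_rot': array([ 0.59783051,  0.37745713, -0.3785561 , -0.59734419]), 'ft_force': array([-0.03108799,  0.71573454, -0.34218297]), 'moment': array([ 0.03480902,  0.04946643, -0.00043039]), 'grip_width': 0.0871670082962412}
[[ 0.428 -0.001 -0.904]
 [ 0.904 -0.001  0.428]
 [-0.002 -1.     0.   ]]
```

View pics/scene0.png

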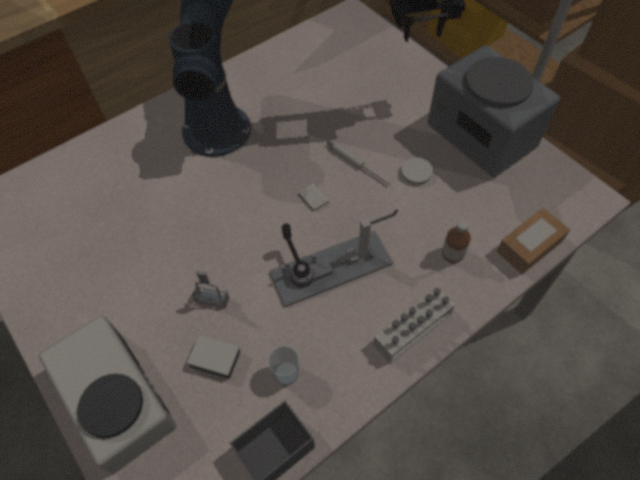

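View pics/top0.png

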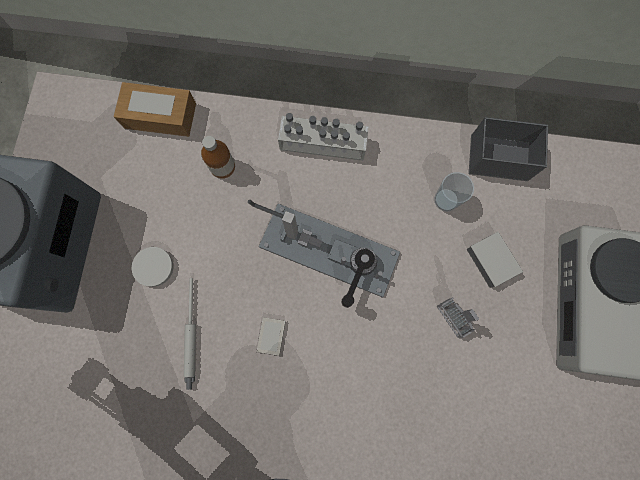

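View pics/wrist0.png

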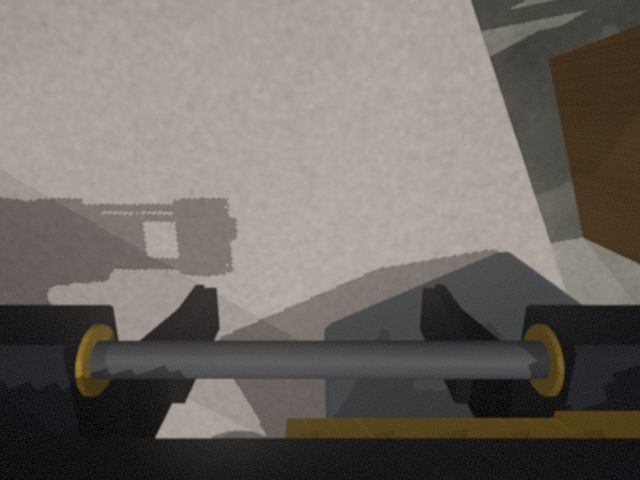

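```bash
python3 - <<'E'
import cv2
a=cv2.imread('pics/top0.png')[190:350,235:435]; cv2.imwrite('pics/t1.png',cv2.resize(a,None,fx=4,fy=3.75,interpolation=2))
a=cv2.imread('pics/top0.png')[280:350,420:500]; b=cv2.resize(a,None,fx=8,fy=8,interpolation=2)
cv2.imwrite('pics/t2.png',b)
a=cv2.imread('pics/scene0.png')[195:315,170:410]; cv2.imwrite('pics/s1.png',cv2.resize(a,None,fx=3.33,fy=3.33,interpolation=2))
E
```

```text
(no output)
```

View pics/t1.png

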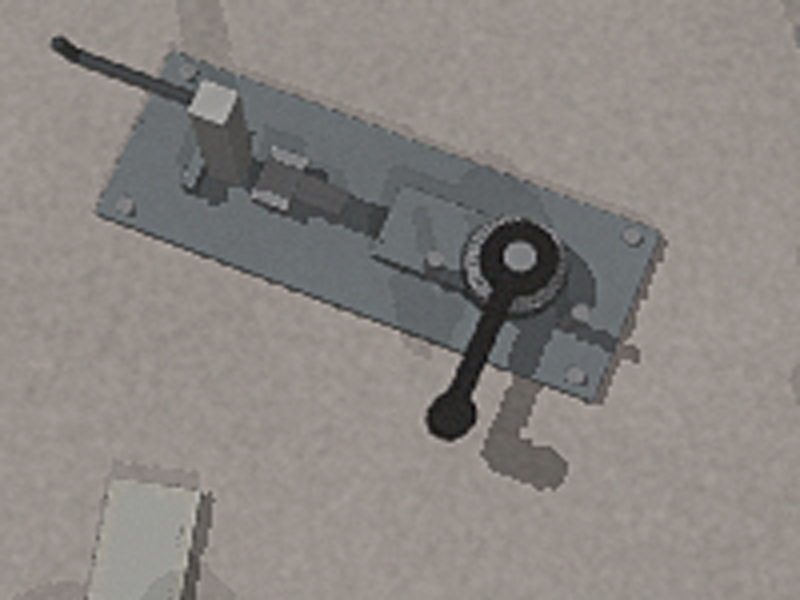

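View pics/t2.png

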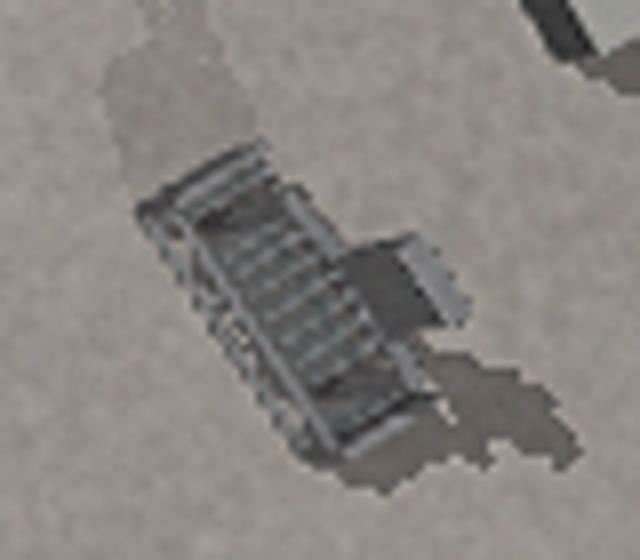

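View pics/s1.png

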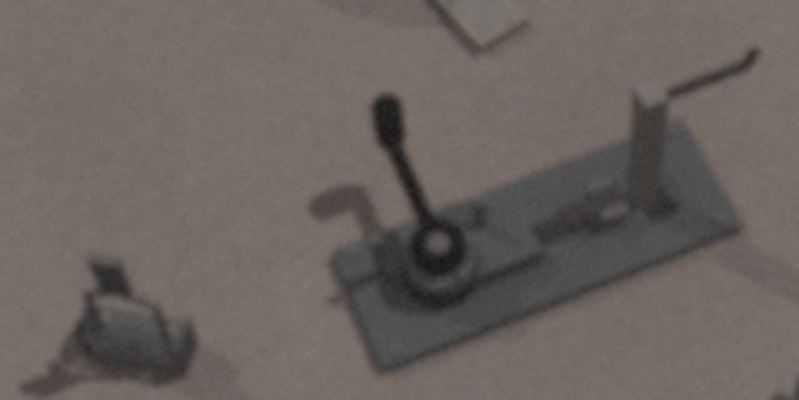

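```bash
python3 - <<'E'
from h import *
import pickle
cs=pickle.load(open('c0.pkl','rb')); c=cs['top']; s=cs['scene']
T=lambda x,y,z: onz(c,235+x/4-.37,190+y/3.75-.37,z)
S=lambda x,y,z: onz(s,170+x/3.33-.35,195+y/3.33-.35,z)
U=lambda x,y,z: onz(c,420+x/8-.44,280+y/8-.44,z)
cor=[T(*p,.012) for p in [(175,52),(663,232),(600,400),(98,212)]]
for p in cor: print(p.round(4))
cor=np.array(cor);m=cor.mean(0);print('center',m.round(4),[np.linalg.norm(cor[i]-cor[i-1]).round(4) for i in range(4)])
d=(cor[0]+cor[3]-cor[1]-cor[2]);d/=np.linalg.norm(d);yaw=np.arctan2(d[1],d[0])-np.pi/2;print('yaw',yaw)
ys=d[:2];xs=np.array([ys[1],-ys[0]])
col=T(213,103,.158);print('col',col, S(650,95,.158))
print('stand origin from col',col[:2]-.07*ys, 'from plate ctr',m)
sp=col[:2]-.17*ys
g=T(452,415,.106);print('sp',sp,'grip',g,S(387,100,.106),'dist',np.linalg.norm(g[:2]-sp))
r=g[:2]-sp; print('lever angle',np.arctan2(r@ys,-r@xs))
for z in (.075,.085,.06): print('knob',z,T(519,257,z))
print('hook',col[:2]+.045*ys,'tip',T(62,45,.16),S(752,55,.16),'exp',col[:2]+.086*ys)
t=U(435,280,.141);print('tab',t,S(108,268,.141))
a=U(407,245,.141);b=U(462,310,.141);v=b-a;print('rack xdir',v,np.arctan2(v[1],v[0]))
a=U(145,210,.042);b=U(330,455,.042);v=b-a;print(v,np.linalg.norm(v),np.arctan2(v[1],v[0]))
E
```

```text
[0.6859 0.0998 0.012 ]
[ 0.6111 -0.1884  0.012 ]
[ 0.5067 -0.1634  0.012 ]
[0.5813 0.1276 0.012 ]
center [ 0.5963 -0.0311  0.012 ] [np.float64(0.1082), np.float64(0.2977), np.float64(0.1074), np.float64(0.3005)]
yaw -0.25251600324638646
col [0.61827771 0.05848133 0.158     ] [0.61964027 0.05609482 0.158     ]
stand origin from col [ 0.60078885 -0.00929875] from plate ctr [ 0.59626373 -0.03109457  0.012     ]
sp [ 0.57580475 -0.10612744] grip [ 0.47870321 -0.07841049  0.106     ] [ 0.47520366 -0.07538635  0.106     ] dist 0.10097988993421671
lever angle 0.025532788988278123
knob 0.075 [ 0.57330859 -0.10463334  0.075     ]
knob 0.085 [ 0.57139644 -0.10379209  0.085     ]
knob 0.06 [ 0.57617681 -0.10589521  0.06      ]
hook [0.62952056 0.10205424] tip [0.63891182 0.13577856 0.16      ] [0.64018142 0.13477799 0.16      ] exp [0.63976404 0.141754  ]
tab [ 0.48029645 -0.31672229  0.141     ] [ 0.48760947 -0.31753045  0.141     ]
rack xdir [-0.01351382 -0.01381686  0.        ] -2.3451071103113668
[-0.05713213 -0.052806    0.        ] 0.07779816342643729 -2.3955247757683256
```

```bash
python3 -m creep '[[[-35,0,-33],0,1],[[-35,0,-33],0,1],[[-35,0,-33],0,1],[[-35,0,-33],0,1],[[-35,0,-33],0,1],[[-35,0,-33],0,1],[[-35,0,-33],0,1],[[-35,0,-33],0,1]]' 40
python3 -m creep '[[[-35,0,-33],0,1],[[-35,0,-33],0,1],[[-35,0,-33],0,1],[[-35,0,-33],0,1],[[-35,0,-33],0,1],[[0,0,0],0.14,1],[[0,0,0],0.14,1],[[0,0,0],0.14,1]]'
python3 -m creep '[[[0,0,0],0.14,1],[[0,0,0],0.14,1],[[0,0,0],0.14,1],[[0,0,0],0.14,1],[[0,0,0],0.14,1],[[0,0,0],0.14,1],[[0,0,0],0.122,1],[[0,0,0],0,1]]'
cat >> h.py <<'E'
ys=np.array([-np.sin(-.2525),np.cos(.2525)]); xs=np.array([ys[1],-ys[0]])
SP=np.array([.5755,-.1060])
def st():
    o=robot.get_obs(); M=R.from_quat(o['tool_rot']).as_matrix(); p=np.array(o['position'])
    print('t',round(o['time'],2),'tcp',p.round(4),'toolx ang',round(np.arctan2(M[1,0],M[0,0]),4),'F',np.array(o['ft_force']).round(1),'w',round(o['grip_width'],4),'stand-frame rel spindle',((p[:2]-SP)@xs).round(4),((p[:2]-SP)@ys).round(4))
    return p,M,o
def totool(M,d): return (M.T@np.array(d)*1000).round(1)
E
python3 - <<'E'
from h import *
p,M,o=st(); c=snap('wrist','w1.png')
print(totool(M,[.4787-p[0],-.0784-p[1],.071-p[2]]))
import pickle; pickle.dump(c,open('w1.pkl','wb'))
E
```

```text
time: 0.95
position: [0.3865, 0.1968, 0.2226]
tool_rot: [0.598, 0.378, -0.378, -0.597]
ft_force: [1.7, -0.0, -0.3]
grip_width: 0.0872
time: 1.75
position: [0.4602, -0.0309, 0.2223]
tool_rot: [-0.664, -0.242, 0.243, 0.664]
ft_force: [0.2, -0.2, 0.3]
grip_width: 0.0869
time: 2.55
position: [0.4603, -0.0302, 0.2224]
tool_rot: [-0.701, 0.09, -0.089, 0.701]
ft_force: [-0.3, -0.4, -0.5]
grip_width: 0.0869
t 2.55 tcp [ 0.4603 -0.0302  0.2224] toolx ang -0.2538 F [-0.3 -0.4 -0.5] w 0.0869 stand-frame rel spindle -0.1305 0.0446
[ 30.  151.4 -42.1]
```

View pics/w1.png

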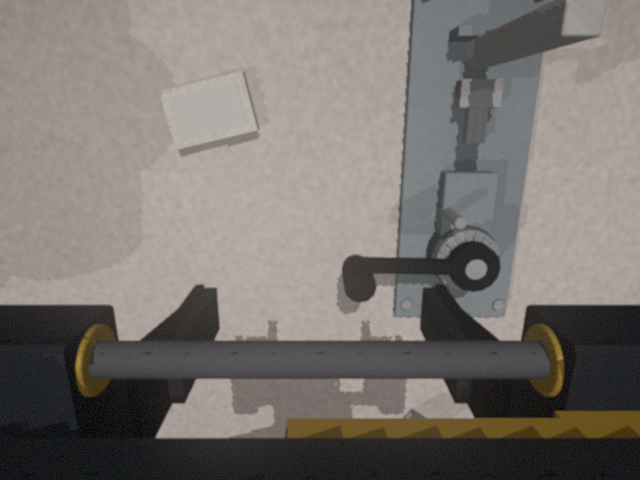

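```bash
python3 - <<'E'
from h import *
import pickle
c=pickle.load(open('w1.pkl','rb'))
print(c['position'],'grip top proj',proj(c,[.4787,-.0784,.106]),'bottom',proj(c,[.4787,-.0784,.064]),'tcp',proj(c,[.4603,-.0302,.2224]))
print(onz(c,361,286,.106), onz(c,475,268,.07), onz(c,580,20,.158), proj(c,[.5755,-.106,.07]), proj(c,[.6183,.0585,.158]))
a=cv2.imread('pics/w1.png')[180:330,320:540];cv2.imwrite('pics/w1c.png',cv2.resize(a,None,fx=3.6,fy=3.6))
E
```

```text
[0.47855127 0.04765559 0.38474604] grip top proj (np.float64(363.2842071165929), np.float64(289.4381783142364)) bottom (np.float64(358.1649136150199), np.float64(268.86324856141005)) tcp (np.float64(323.9458204754801), np.float64(308.5096213495747))
[ 0.47769303 -0.07534668  0.106     ] [ 0.57027721 -0.0989526   0.07      ] [0.61353751 0.05853155 0.158     ] (np.float64(482.66820622363025), np.float64(274.3681858359145)) (np.float64(589.8454143540656), np.float64(17.366775452177166))
```

View pics/w1c.png

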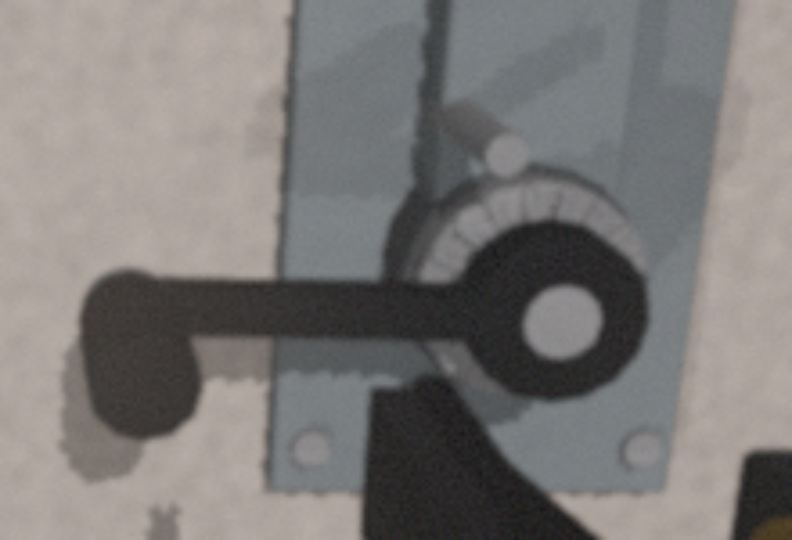

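```bash
python3 -m creep '[[[29,0,-40.6],0,0.6],[[0,40,0],0,0.6],[[0,40,0],0,0.6],[[0,35,0],0,0.6],[[0,20,0],0,0.6],[[0,16.4,0],0,0.6],[[0,0,0],0,0.6],[[0,0,0],0,0.6]]' 5
python3 - <<'E'
from h import *
p,M,o=st(); c=snap('wrist','w2.png');snap('scene','s2.png')
E
```

```text
time: 3.4
position: [0.4784, -0.0768, 0.0712]
tool_rot: [-0.701, 0.089, -0.089, 0.702]
ft_force: [1.1, -0.7, -0.3]
grip_width: 0.0522
t 3.4 tcp [ 0.4784 -0.0768  0.0712] toolx ang -0.2527 F [ 1.1 -0.7 -0.3] w 0.0522 stand-frame rel spindle -0.1013 0.004
```

View pics/w2.png

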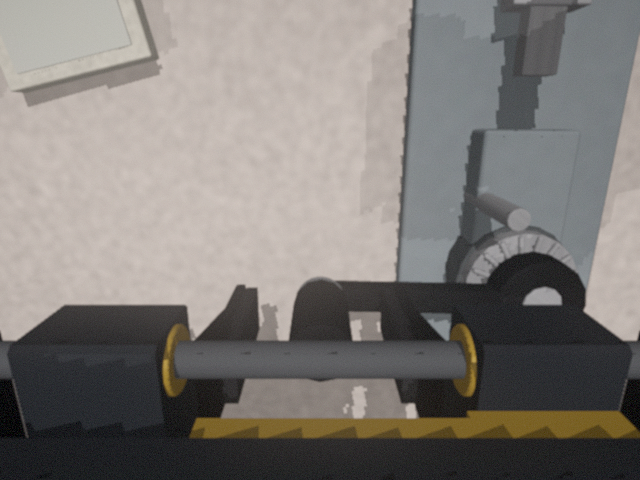

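The grip (about px 322, 330) stands between the fingers (tips about px 250 and 390), well centred. Closing gently.

```bash
python3 -m creep '[[[0,0,0],0,0.2],[[0,0,0],0,0.2],[[0,0,0],0,0.2],[[0,0,0],0,0.2],[[0,0,0],0,0.2],[[0,0,0],0,0.2]]' 5
python3 - <<'E'
from h import *
p,M,o=st()
E
```

```text
time: 4.1
position: [0.4786, -0.0769, 0.0712]
tool_rot: [0.701, -0.089, 0.09, -0.701]
ft_force: [1.0, -0.5, 0.3]
grip_width: 0.0239
t 4.1 tcp [ 0.4786 -0.0769  0.0712] toolx ang -0.254 F [ 1.  -0.5  0.3] w 0.0239 stand-frame rel spindle -0.1011 0.004
```

```bash
python3 -m creep '[[[0.9,0,10],0,0.2],[[1.9,0,9.8],0,0.2],[[2.8,0,9.6],0,0.2],[[3.8,0,9.2],0,0.2],[[0,0,0],0,0.2]]' 35
python3 - <<'E'
from h import *
p,M,o=st()
E
```

```text
time: 4.6
position: [0.4976, -0.0403, 0.0711]
tool_rot: [-0.701, 0.089, -0.089, 0.702]
ft_force: [-1.3, -0.4, 1.8]
grip_width: 0.0232
t 4.6 tcp [ 0.4976 -0.0403  0.0711] toolx ang -0.2521 F [-1.3 -0.4  1.8] w 0.0232 stand-frame rel spindle -0.0918 0.0441
```

```bash
python3 -m creep '[[[4.7,0,8.8],0,0.2],[[5.6,0,8.3],0,0.2],[[6.4,0,7.7],0,0.2],[[7.1,0,7],0,0.2],[[2.2,0,1.9],0,0.2],[[0,0,0],0,0.2]]' 35
python3 - <<'E'
from h import *
p,M,o=st(); snap('top','t3.png'); snap('wrist','w3.png')
E
```

```text
time: 5.2
position: [0.5303, -0.0144, 0.071]
tool_rot: [-0.701, 0.09, -0.089, 0.702]
ft_force: [-4.1, 3.0, 2.9]
grip_width: 0.0229
t 5.2 tcp [ 0.5303 -0.0144  0.071 ] toolx ang -0.2539 F [-4.1  3.   2.9] w 0.0229 stand-frame rel spindle -0.0667 0.0774
```

View pics/t3.png

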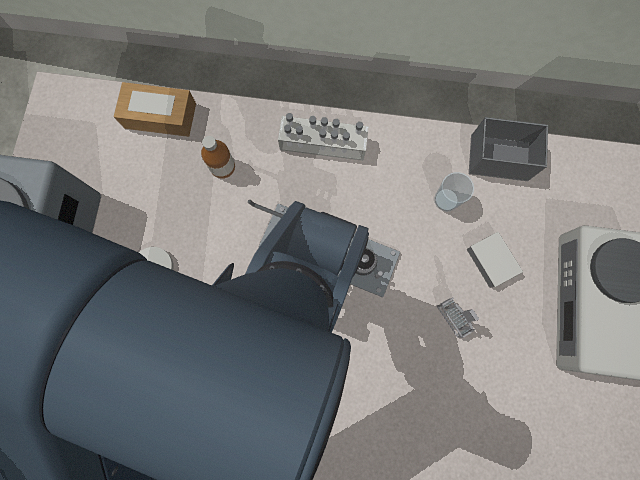

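View pics/w3.png

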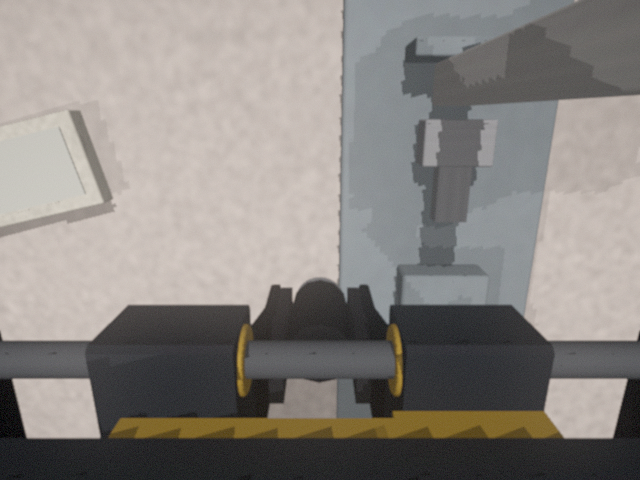

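```bash
sed -i 's/SP=np.array.*/SP=np.array([.5749,-.1038])/' h.py; python3 -m creep '[[[2,0,1.5],0,0.2],[[0,0,0],0,0.2],[[0,-3.5,0],0,0.2],[[0,-3.5,0],0,0.2],[[0,0,0],0,0.2],[[0,0,0],0,0.2],[[0,0,0],0,0.2]]' 50
python3 - <<'E'
from h import *
p,M,o=st(); snap('scene','s3.png')
a=cv2.imread('pics/s3.png')[180:320,220:420]; cv2.imwrite('pics/s3c.png',cv2.resize(a,None,fx=4,fy=4,interpolation=2))
E
```

```text
time: 6.0
position: [0.5325, -0.0143, 0.0777]
tool_rot: [-0.701, 0.09, -0.089, 0.702]
ft_force: [-1.4, 4.2, -5.6]
grip_width: 0.0228
t 6.0 tcp [ 0.5325 -0.0143  0.0777] toolx ang -0.2544 F [-1.4  4.2 -5.6] w 0.0228 stand-frame rel spindle -0.0634 0.0761
```

View pics/s3c.png

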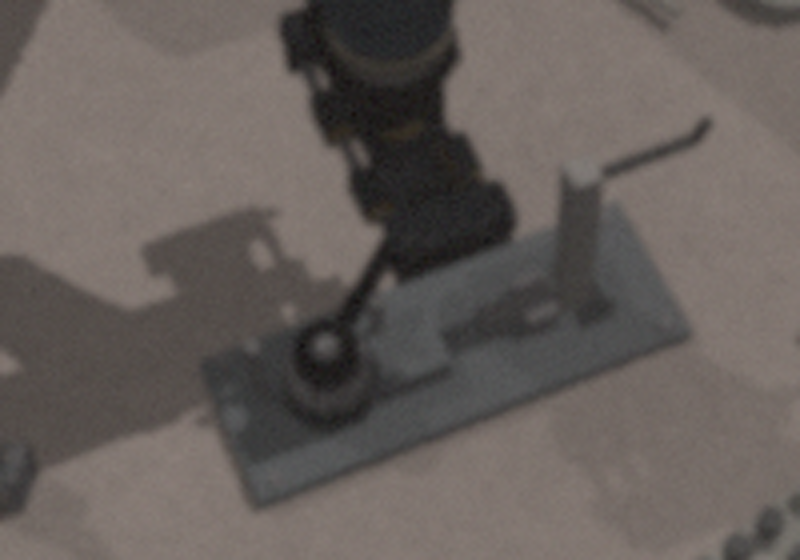

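```bash
python3 -m creep '[[[-12.5,0,-12.4],0,0.2],[[-11.3,0,-16.5],0,0.2],[[-7.7,0,-18.3],0,0.2],[[-4,0,-19.6],0,0.2],[[0,0,-20],0,0.2],[[0,0,0],0,0.2]]' 50
python3 - <<'E'
from h import *
p,M,o=st()
E
```

```text
time: 6.65
position: [0.4761, -0.0924, 0.0781]
tool_rot: [0.702, -0.09, 0.09, -0.701]
ft_force: [-3.5, 0.1, -5.6]
grip_width: 0.0228
t 6.65 tcp [ 0.4761 -0.0924  0.0781] toolx ang -0.2555 F [-3.5  0.1 -5.6] w 0.0228 stand-frame rel spindle -0.0985 -0.0137
```

```bash
python3 -m creep '[[[4,0,-19.6],0,0.2],[[7.7,0,-18.3],0,0.2],[[8.8,0,-13.5],0,0.2],[[0,0,0],0,0.2],[[0,0,0],0,0.2]]' 50
python3 - <<'E'
from h import *
p,M,o=st(); print(np.array(o['joint_velocities']).round(3))
E
```

```text
time: 7.15
position: [0.4844, -0.1451, 0.0782]
tool_rot: [0.702, -0.089, 0.09, -0.701]
ft_force: [-0.3, -0.6, -5.4]
grip_width: 0.0228
t 7.15 tcp [ 0.4844 -0.1451  0.0782] toolx ang -0.2547 F [-0.3 -0.6 -5.4] w 0.0228 stand-frame rel spindle -0.0773 -0.0626
[ 0.017 -0.005  0.019  0.007 -0.    -0.004]
```

```bash
python3 -m creep '[[[6.8,0,-7.2],0,0.2],[[6.3,0,-6.9],0,0.2],[[0,0,0],0,0.2],[[0,0,0],0,0.2]]' 50
python3 - <<'E'
from h import *
p,M,o=st(); r=p[:2]-SP; print(np.arctan2(r@ys,-r@xs))
E
```

```text
time: 7.55
position: [0.4939, -0.1618, 0.0783]
tool_rot: [0.701, -0.089, 0.09, -0.701]
ft_force: [2.7, 1.8, -6.3]
grip_width: 0.023
t 7.55 tcp [ 0.4939 -0.1618  0.0783] toolx ang -0.2546 F [ 2.7  1.8 -6.3] w 0.023 stand-frame rel spindle -0.064 -0.0765
-0.8740299802766072
```

```bash
python3 -m creep '[[[0,3.5,0],0,0.2],[[0,3.5,0],0,0.2],[[0,0,0],0,0.2],[[0,0,0],0,0.2]]' 50
python3 - <<'E'
from h import *
p,M,o=st()
E
python3 -m creep '[[[0,0,0],0,0.32],[[0,0,0],0,0.32],[[0,0,0],0,0.32],[[0,0,0],0,0.32]]' 
python3 - <<'E'
from h import *
p,M,o=st(); snap('scene','s4.png'); snap('wrist','w4.png')
a=cv2.imread('pics/s4.png')[180:320,220:420]; cv2.imwrite('pics/s4c.png',cv2.resize(a,None,fx=4,fy=4,interpolation=2))
E
```

```text
time: 7.95
position: [0.4937, -0.1624, 0.0718]
tool_rot: [0.702, -0.089, 0.09, -0.701]
ft_force: [0.1, -1.9, 0.9]
grip_width: 0.0227
t 7.95 tcp [ 0.4937 -0.1624  0.0718] toolx ang -0.2539 F [ 0.1 -1.9  0.9] w 0.0227 stand-frame rel spindle -0.0639 -0.077
time: 8.35
position: [0.4931, -0.1617, 0.0712]
tool_rot: [0.701, -0.089, 0.09, -0.701]
ft_force: [0.8, 0.2, 0.7]
grip_width: 0.0275
t 8.35 tcp [ 0.4931 -0.1617  0.0712] toolx ang -0.254 F [0.8 0.2 0.7] w 0.0275 stand-frame rel spindle -0.0647 -0.0765
```

View pics/w4.png

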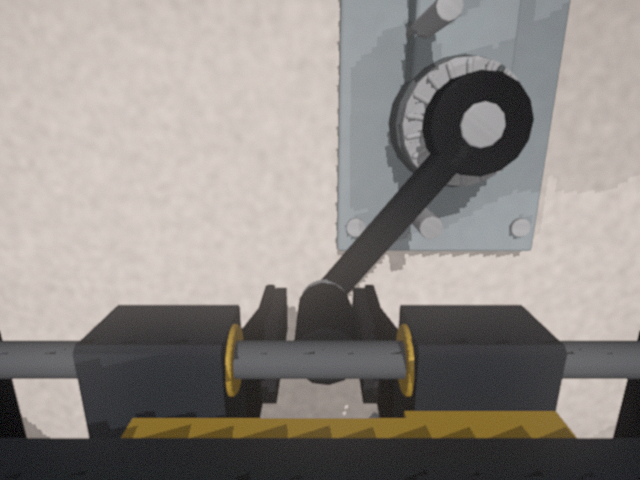

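View pics/s4c.png

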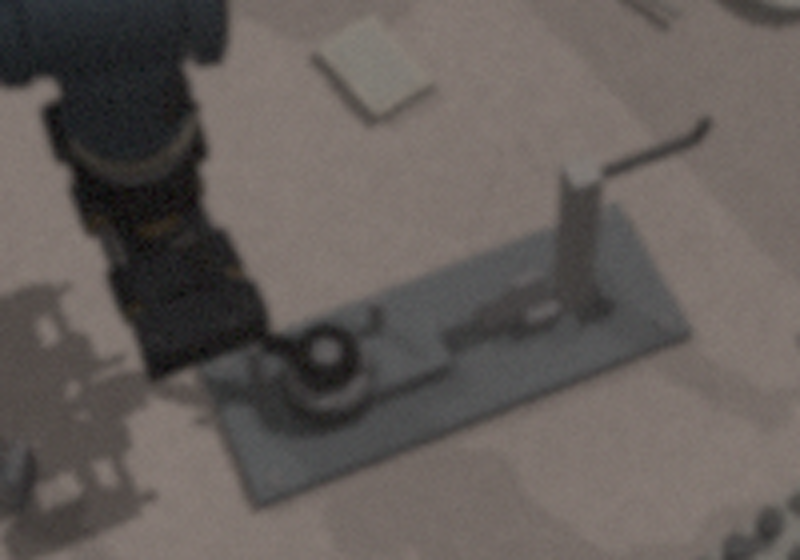

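```bash
python3 -m creep '[[[0,0,0],0,0.2],[[0,0,0],0,0.2],[[-12.3,0,12.3],0,0.2],[[-11.3,0,16.5],0,0.2],[[-7.7,0,18.3],0,0.2],[[-4,0,19.6],0,0.2],[[0,0,0],0,0.2],[[0,0,0],0,0.2]]' 40
python3 - <<'E'
from h import *
p,M,o=st(); r=p[:2]-SP; print(np.arctan2(r@ys,-r@xs))
E
```

```text
time: 9.25
position: [0.4762, -0.0875, 0.0713]
tool_rot: [0.702, -0.088, 0.09, -0.701]
ft_force: [3.7, -1.5, -2.1]
grip_width: 0.0231
t 9.25 tcp [ 0.4762 -0.0875  0.0713] toolx ang -0.2525 F [ 3.7 -1.5 -2.1] w 0.0231 stand-frame rel spindle -0.0996 -0.0089
-0.08875280524509184
```

```bash
python3 -m creep '[[[-0.5,0,10],0,0.2],[[0.5,0,10],0,0.2],[[1.5,0,9.9],0,0.2],[[0,0,0],0,0.2]]' 40
python3 - <<'E'
from h import *
p,M,o=st(); r=p[:2]-SP; print(np.arctan2(r@ys,-r@xs))
E
```

```text
time: 9.65
position: [0.4853, -0.059, 0.0712]
tool_rot: [0.702, -0.089, 0.089, -0.701]
ft_force: [3.9, -4.0, -1.8]
grip_width: 0.0235
t 9.65 tcp [ 0.4853 -0.059   0.0712] toolx ang -0.2526 F [ 3.9 -4.  -1.8] w 0.0235 stand-frame rel spindle -0.098 0.0209
0.2106347135296414
```

```bash
python3 -m creep '[[[1.2,0,5],0,0.2],[[1.3,0,4.9],0,0.2],[[0,0,0],0,0.2]]' 40
python3 - <<'E'
from h import *
p,M,o=st(); r=p[:2]-SP; print(np.arctan2(r@ys,-r@xs))
E
```

```text
time: 9.95
position: [0.4898, -0.0509, 0.0712]
tool_rot: [0.702, -0.089, 0.09, -0.701]
ft_force: [4.0, -5.0, -0.8]
grip_width: 0.023
t 9.95 tcp [ 0.4898 -0.0509  0.0712] toolx ang -0.2533 F [ 4.  -5.  -0.8] w 0.023 stand-frame rel spindle -0.0956 0.03
0.3036445075100699
```

```bash
python3 -m creep '[[[1.6,0,4.8],0,0.2],[[1.8,0,4.7],0,0.2],[[0,0,0],0,0.2]]' 40
python3 - <<'E'
from h import *
p,M,o=st(); r=p[:2]-SP; print(np.arctan2(r@ys,-r@xs))
E
```

```text
time: 10.25
position: [0.4953, -0.0428, 0.0712]
tool_rot: [0.702, -0.089, 0.089, -0.701]
ft_force: [2.6, -4.3, -0.3]
grip_width: 0.0231
t 10.25 tcp [ 0.4953 -0.0428  0.0712] toolx ang -0.2534 F [ 2.6 -4.3 -0.3] w 0.0231 stand-frame rel spindle -0.0923 0.0392
0.4015116598280656
```

```bash
python3 -m creep '[[[2.1,0,4.5],0,0.2],[[2.2,0,4.4],0,0.2],[[0,0,0],0,0.2]]' 40
python3 - <<'E'
from h import *
p,M,o=st(); r=p[:2]-SP; print(np.arctan2(r@ys,-r@xs))
E
```

```text
time: 10.55
position: [0.5015, -0.0354, 0.0711]
tool_rot: [0.702, -0.089, 0.089, -0.701]
ft_force: [2.5, -5.3, -0.9]
grip_width: 0.0229
t 10.55 tcp [ 0.5015 -0.0354  0.0711] toolx ang -0.2534 F [ 2.5 -5.3 -0.9] w 0.0229 stand-frame rel spindle -0.0882 0.0479
0.49809383339728086
```

```bash
python3 -m creep '[[[2.5,0,4.3],0,0.2],[[0,0,0],0,0.2]]' 40
python3 - <<'E'
from h import *
p,M,o=st(); r=p[:2]-SP; print(np.arctan2(r@ys,-r@xs))
E
python3 -m creep '[[[2.7,0,4.2],0,0.2],[[0,0,0],0,0.2]]' 40
python3 - <<'E'
from h import *
p,M,o=st(); r=p[:2]-SP; print(np.arctan2(r@ys,-r@xs))
E
```

```text
time: 10.75
position: [0.5048, -0.0319, 0.0711]
tool_rot: [0.702, -0.09, 0.089, -0.701]
ft_force: [1.5, -6.1, -0.9]
grip_width: 0.0233
t 10.75 tcp [ 0.5048 -0.0319  0.0711] toolx ang -0.2534 F [ 1.5 -6.1 -0.9] w 0.0233 stand-frame rel spindle -0.0858 0.0521
0.5453893211281133
time: 10.95
position: [0.5084, -0.0286, 0.0711]
tool_rot: [0.702, -0.09, 0.089, -0.701]
ft_force: [1.8, -4.9, -0.3]
grip_width: 0.0231
t 10.95 tcp [ 0.5084 -0.0286  0.0711] toolx ang -0.2534 F [ 1.8 -4.9 -0.3] w 0.0231 stand-frame rel spindle -0.0832 0.0562
0.5939580265433925
```

```bash
python3 -m creep '[[[2.9,0,4.1],0,0.2],[[0,0,0],0,0.2]]' 40
python3 - <<'E'
from h import *
p,M,o=st(); r=p[:2]-SP; print(np.arctan2(r@ys,-r@xs))
E
python3 -m creep '[[[3,0,4],0,0.2],[[0,0,0],0,0.2]]' 40
python3 - <<'E'
from h import *
p,M,o=st(); r=p[:2]-SP; print(np.arctan2(r@ys,-r@xs));snap('wrist','w5.png')
E
```

```text
time: 11.15
position: [0.5112, -0.026, 0.0709]
tool_rot: [0.702, -0.09, 0.088, -0.701]
ft_force: [0.8, -9.0, -1.9]
grip_width: 0.0231
t 11.15 tcp [ 0.5112 -0.026   0.0709] toolx ang -0.2522 F [ 0.8 -9.  -1.9] w 0.0231 stand-frame rel spindle -0.0811 0.0594
0.6320558088838903
time: 11.35
position: [0.5134, -0.024, 0.0706]
tool_rot: [0.703, -0.091, 0.086, -0.7]
ft_force: [-3.1, -13.6, -0.6]
grip_width: 0.0233
t 11.35 tcp [ 0.5134 -0.024   0.0706] toolx ang -0.2506 F [ -3.1 -13.6  -0.6] w 0.0233 stand-frame rel spindle -0.0795 0.0619
0.6613901652465594
```

View pics/w5.png

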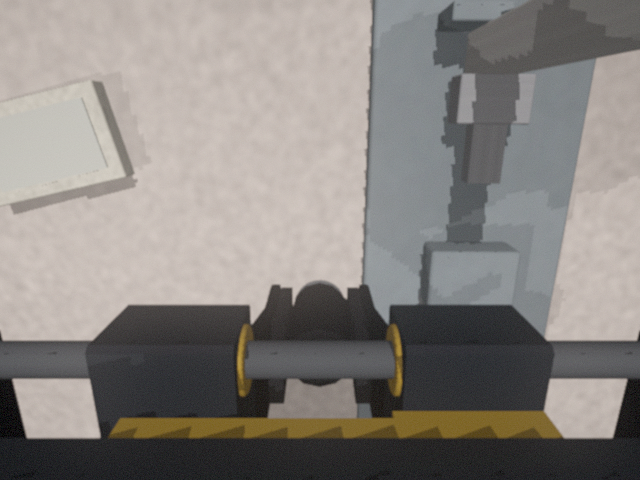

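```bash
python3 -m creep '[[[2,0,2.5],0,0.2],[[0,0,0],0,0.2],[[-4,0,-5],0,0.2],[[0,0,0],0,0.6],[[0,0,0],0,0.6],[[0,0,0],0,0.6],[[0,-30,0],0,0.6],[[0,-50,0],0,0.6]]' 40
python3 -m creep '[[[0,-50,0],0,0.6],[[-50,-20,0],0,0.6],[[-50,0,0],0,0.6],[[0,0,0],0,0.6]]' 
python3 - <<'E'
from h import *
import pickle
p,M,o=st(); w=snap('wrist','w6.png');t=snap('top','t6.png');s=snap('scene','s6.png'); pickle.dump((w,t,s),open('c6.pkl','wb'))
a=cv2.imread('pics/s6.png')[180:320,220:420]; cv2.imwrite('pics/s6c.png',cv2.resize(a,None,fx=4,fy=4,interpolation=2))
E
```

```text
time: 12.2
position: [0.5104, -0.0221, 0.149]
tool_rot: [-0.701, 0.093, -0.086, 0.702]
ft_force: [1.4, -0.7, 0.6]
grip_width: 0.0499
time: 12.6
position: [0.4085, 0.005, 0.2181]
tool_rot: [-0.7, 0.095, -0.083, 0.702]
ft_force: [-0.2, 0.2, -0.8]
grip_width: 0.0519
t 12.6 tcp [0.4085 0.005  0.2181] toolx ang -0.2521 F [-0.2  0.2 -0.8] w 0.0519 stand-frame rel spindle -0.1883 0.0638
```

View pics/w6.png

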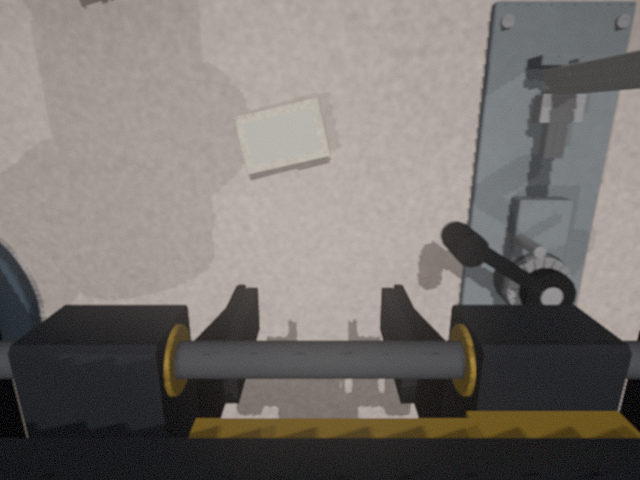

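View pics/s6c.png

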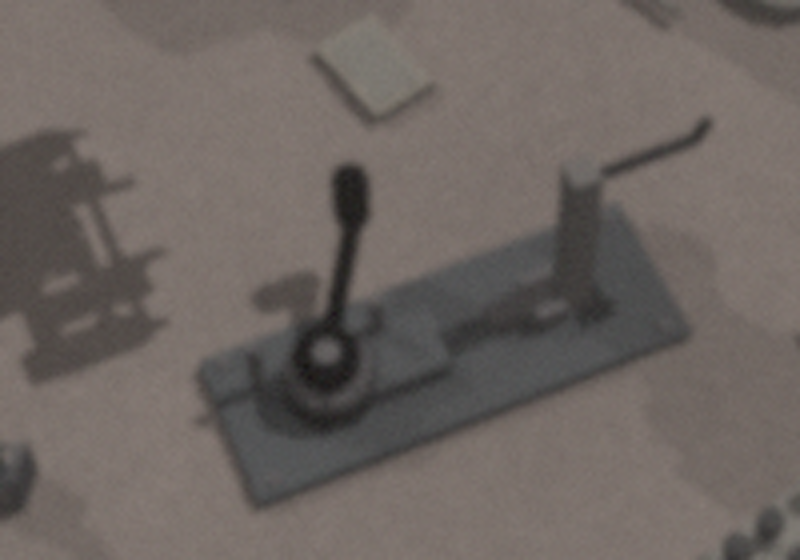

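View pics/t6.png

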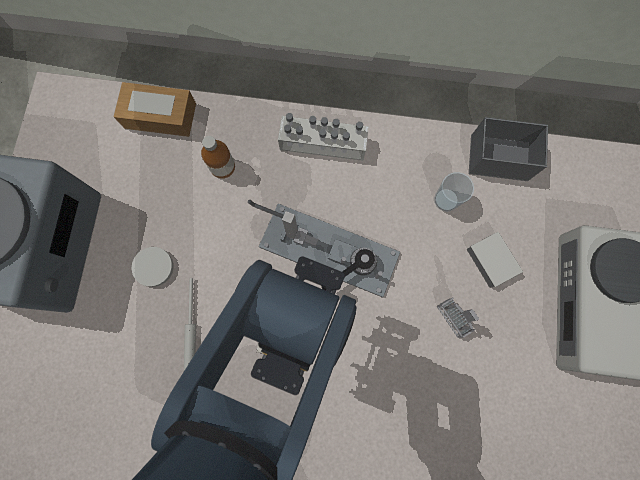

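```bash
python3 - <<'E'
from h import *
import pickle
w,t,s=pickle.load(open('c6.pkl','rb'))
g=onz(w,458,237,.106); print(g, np.linalg.norm(g[:2]-SP)); r=g[:2]-SP; print(np.arctan2(r@ys,-r@xs))
a=cv2.imread('pics/w6.png')[40:320,430:640]; cv2.imwrite('pics/w6c.png',cv2.resize(a,None,fx=2.1,fy=2.1,interpolation=2))
a=cv2.imread('pics/t6.png')[190:300,240:410];a2=cv2.imread('pics/top0.png')[190:300,240:410]; cv2.imwrite('pics/t6c.png',cv2.resize(np.hstack([a,a2])[:80],None,fx=2.3,fy=2.3,interpolation=2))
E
```

```text
[ 0.49664995 -0.0181435   0.106     ] 0.11601769925885533
0.578054517528899
```

View pics/w6c.png

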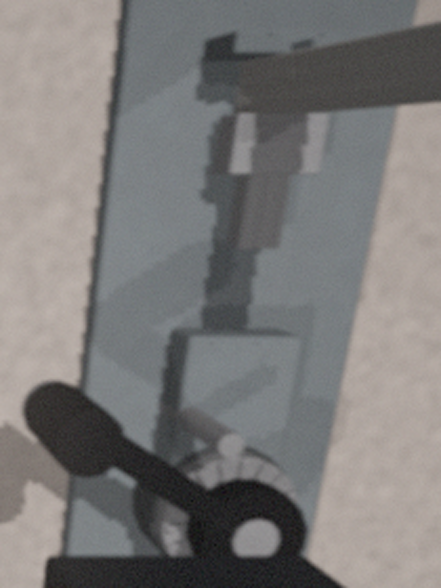

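View pics/t6c.png

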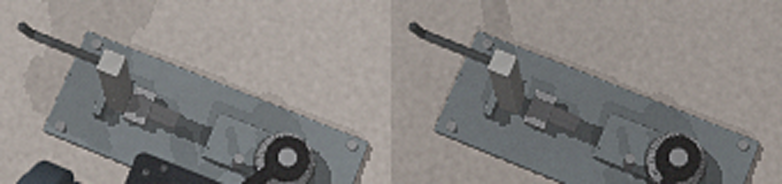

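```bash
python3 - <<'E'
from h import *
import pickle
w,t,s=pickle.load(open('c6.pkl','rb'))
for th in (.55,.62,.68):
  g=SP+.1*(-np.cos(th)*xs+np.sin(th)*ys)
  print(th,g,[np.round((np.array(proj(w,[*g,z]))-[430,40])*2.1) for z in (.064,.106,.116)],[np.round((np.array(proj(s,[*g,z]))-[220,180])*4) for z in (.064,.106,.116)])
b=w['position'];print('sp', (np.array(proj(w,[*SP,.07]))-[430,40])*2.1,'cam',b)
E
```

```text
0.55 [ 0.50540889 -0.03189044] [array([ 54., 411.]), array([ 92., 446.]), array([102., 456.])] [array([352., 210.]), array([349., 174.]), array([348., 165.])]
0.62 [ 0.51060863 -0.02720614] [array([ 66., 396.]), array([106., 429.]), array([117., 439.])] [array([362., 212.]), array([360., 175.]), array([359., 166.])]
0.68 [ 0.51531719 -0.0234888 ] [array([ 77., 383.]), array([118., 416.]), array([130., 425.])] [array([371., 214.]), array([369., 177.]), array([368., 168.])]
sp [268.22126159 546.70518681] cam [0.4291276  0.08211636 0.38044299]
```

```bash
python3 - <<'E'
from h import *
p,M,o=st(); print(totool(M,[.506-p[0],-.0313-p[1],0]), totool(M,[.506-p[0],-.0313-p[1],.071-p[2]]))
print(M.round(3))
E
```

```text
t 12.75 tcp [0.4205 0.0012 0.2199] toolx ang -0.2534 F [ 1.2 -0.6  0.4] w 0.0522 stand-frame rel spindle -0.1758 0.0631
[ 90.9   0.  -10. ] [ 90.9 149.  -10. ]
[[ 0.968  0.001  0.251]
 [-0.251  0.     0.968]
 [ 0.001 -1.     0.   ]]
```

```bash
python3 -m creep '[[[45,40,-5],0,0.6],[[45.9,40,-5],0,0.6],[[0,35,0],0,0.6],[[0,20,0],0,0.6],[[0,14,0],0,0.6],[[0,0,0],0,0.6],[[0,0,0],0,0.6]]' 5
python3 - <<'E'
from h import *
p,M,o=st(); snap('wrist','w7.png')
E
```

```text
time: 13.45
position: [0.4921, -0.0264, 0.0845]
tool_rot: [-0.701, 0.09, -0.09, 0.701]
ft_force: [0.9, -1.0, -0.0]
grip_width: 0.0519
t 13.45 tcp [ 0.4921 -0.0264  0.0845] toolx ang -0.2541 F [ 0.9 -1.  -0. ] w 0.0519 stand-frame rel spindle -0.0995 0.0543
```

View pics/w7.png

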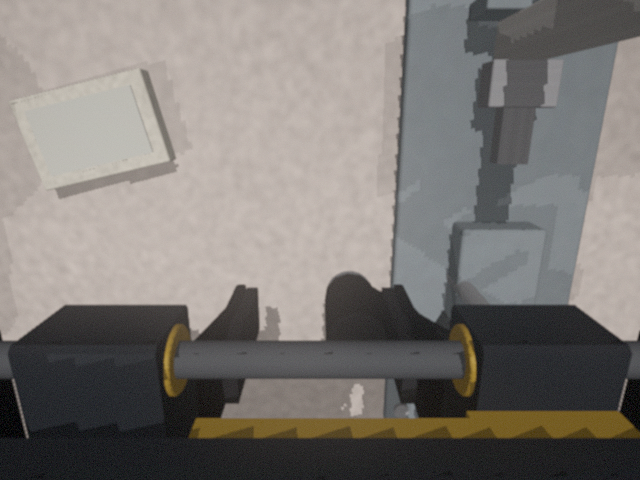

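```bash
python3 -m creep '[[[14,0,-1],0,0.6],[[0,13.5,0],0,0.6],[[0,0,0],0,0.2],[[0,0,0],0,0.2],[[0,0,0],0,0.2],[[0,0,0],0,0.2],[[0,0,0],0,0.2]]' 5
python3 - <<'E'
from h import *
p,M,o=st();r=p[:2]-SP; print(np.arctan2(r@ys,-r@xs),np.linalg.norm(r)); snap('wrist','w8.png')
E
```

```text
time: 14.2
position: [0.5049, -0.0307, 0.0719]
tool_rot: [0.701, -0.089, 0.09, -0.701]
ft_force: [0.3, -0.3, -0.1]
grip_width: 0.0238
t 14.2 tcp [ 0.5049 -0.0307  0.0719] toolx ang -0.2541 F [ 0.3 -0.3 -0.1] w 0.0238 stand-frame rel spindle -0.086 0.0533
0.5545340226928367 0.10118805390509955
```

View pics/w8.png

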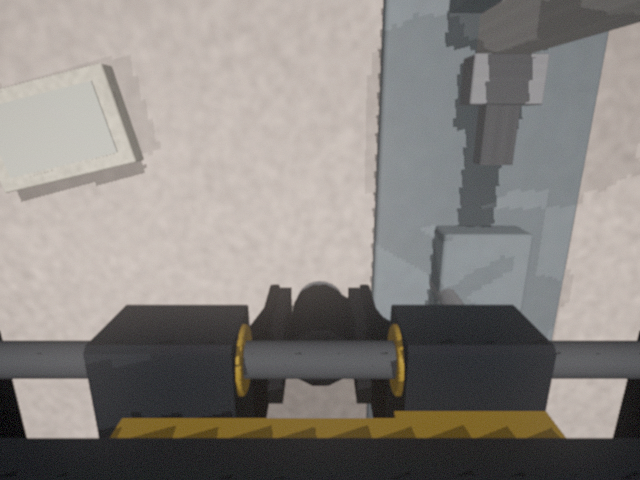

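```bash
cat > f.py <<'E'
from h import *
p,M,o=st();r=p[:2]-SP;th=np.arctan2(r@ys,-r@xs);F=np.array(o['ft_force'])[:2];t=np.sin(th)*xs+np.cos(th)*ys
print('th',th.round(4),'R',np.linalg.norm(r).round(4),'Ft',(F@t).round(2))
E
python3 -m creep '[[[0,0,0],0,0.2],[[1.6,0,2.6],0,0.2],[[0,0,0],0,0.2]]' 40 >/dev/null; python3 f.py
python3 -m creep '[[[1.6,0,2.6],0,0.2],[[0,0,0],0,0.2]]' 40 >/dev/null; python3 f.py
python3 -m creep '[[[1.7,0,2.5],0,0.2],[[0,0,0],0,0.2]]' 40 >/dev/null; python3 f.py
```

```text
t 14.55 tcp [ 0.507  -0.0285  0.0716] toolx ang -0.2536 F [-0.1 -2.2 -0.1] w 0.0229 stand-frame rel spindle -0.0846 0.0559
th 0.5843 R 0.1014 Ft -1.53
t 14.75 tcp [ 0.509  -0.0266  0.0715] toolx ang -0.2534 F [ 0.9 -3.3  1.6] w 0.0233 stand-frame rel spindle -0.0831 0.0583
th 0.6122 R 0.1015 Ft -1.45
t 14.95 tcp [ 0.5108 -0.0249  0.0714] toolx ang -0.2529 F [ 0.1 -5.   0.6] w 0.0229 stand-frame rel spindle -0.0817 0.0604
th 0.6362 R 0.1016 Ft -3.08
```

```bash

python3 -m creep '[[[1.7,0,2.4],0,0.2],[[0,0,0],0,0.2],[[0,0,0],0,0.2]]' 40 >/dev/null; python3 f.py
python3 -m creep '[[[1.7,0,2.4],0,0.2],[[0,0,0],0,0.2],[[0,0,0],0,0.2]]' 40 >/dev/null; python3 f.py
python3 -m creep '[[[1.8,0,2.4],0,0.2],[[0,0,0],0,0.2],[[0,0,0],0,0.2]]' 40 >/dev/null; python3 f.py
```

```text
t 15.25 tcp [ 0.5121 -0.0237  0.0712] toolx ang -0.2524 F [-2.2 -7.8  0.9] w 0.0225 stand-frame rel spindle -0.0808 0.0619
th 0.6538 R 0.1018 Ft -6.56
t 15.55 tcp [ 0.5135 -0.0225  0.0711] toolx ang -0.2515 F [ -4.1 -10.4   1.1] w 0.0236 stand-frame rel spindle -0.0798 0.0634
th 0.6714 R 0.1019 Ft -9.58
t 15.85 tcp [ 0.5148 -0.0213  0.0708] toolx ang -0.2506 F [ -5.9 -14.9   1.6] w 0.0228 stand-frame rel spindle -0.0788 0.0648
th 0.6885 R 0.1021 Ft -13.5
```

```bash

python3 -m creep '[[[0,0,0],0,0.6],[[0,0,0],0,0.6],[[0,0,0],0,0.6],[[0,-40,0],0,0.6],[[0,-50,0],0,0.6],[[0,-50,0],0,0.6],[[0,-20,0],0,0.6],[[0,0,0],0,0.6]]'
python3 f.py; python3 - <<'E'
from h import *
import pickle
c=pickle.load(open('c0.pkl','rb'))
t=c['top']; print('bottle base',onz(t,226,172,0),onz(c['scene'],455,258,0),'top',onz(t,209,145,.14))
HK=SP+.215*ys; print('hook',HK)
p,M,o=st(); print(totool(M,[.482-p[0],-.275-p[1],0]))
E
```

```text
time: 16.65
position: [0.5203, -0.0185, 0.2353]
tool_rot: [0.702, -0.086, 0.093, -0.701]
ft_force: [0.0, 0.0, -0.1]
grip_width: 0.0524
t 16.65 tcp [ 0.5203 -0.0185  0.2353] toolx ang -0.2532 F [ 0.   0.  -0.1] w 0.0524 stand-frame rel spindle -0.0742 0.069
th 0.7492 R 0.1013 Ft 0.01
bottle base [0.74963581 0.23532943 0.        ] [0.77381067 0.24228854 0.        ] top [0.7532765  0.24315112 0.14      ]
hook [0.62861247 0.10438254]
t 16.65 tcp [ 0.5203 -0.0185  0.2353] toolx ang -0.2532 F [ 0.   0.  -0.1] w 0.0524 stand-frame rel spindle -0.0742 0.069
[ 2.720e+01  1.000e-01 -2.579e+02]
```

```bash

python3 -m creep '[[[4.5,0,-43],0,0.6],[[4.5,0,-43],0,0.6],[[4.5,0,-43],0,0.6],[[4.5,0,-43],0,0.6],[[4.5,0,-43],0,0.6],[[4.5,0,-43],0,0.6],[[0,0,0],0.14,0.6],[[0,0,0],0.14,0.6]]'
python3 -m creep '[[[0,0,0],0.14,0.6],[[0,0,0],0.13,0.6],[[0,0,0],0,0.6],[[0,0,0],0,0.6]]'
python3 - <<'E'
from h import *
import pickle
p,M,o=st();w=snap('wrist','w9.png'); t=snap('top','t9.png'); pickle.dump((w,t),open('c9.pkl','wb'))
a=cv2.imread('pics/t9.png')[190:310,230:450]; cv2.imwrite('pics/t9c.png',cv2.resize(a,None,fx=3.6,fy=3.6,interpolation=2))
print(proj(w,[.4803,-.3167,.141]),proj(w,[.4876,-.3175,.141]))
E
```

```text
time: 17.45
position: [0.4781, -0.2759, 0.2294]
tool_rot: [-0.681, 0.19, -0.188, 0.682]
ft_force: [0.6, 0.8, 0.5]
grip_width: 0.0524
time: 17.85
position: [0.4786, -0.2744, 0.2302]
tool_rot: [-0.651, 0.276, -0.275, 0.652]
ft_force: [0.2, -0.3, 0.5]
grip_width: 0.0524
t 17.85 tcp [ 0.4786 -0.2744  0.2302] toolx ang -0.8009 F [ 0.2 -0.3  0.5] w 0.0524 stand-frame rel spindle -0.0506 -0.1893
(np.float64(370.62828061579296), np.float64(285.18605412158723)) (np.float64(379.57937099447), np.float64(278.53919414255733))
```

View pics/w9.png

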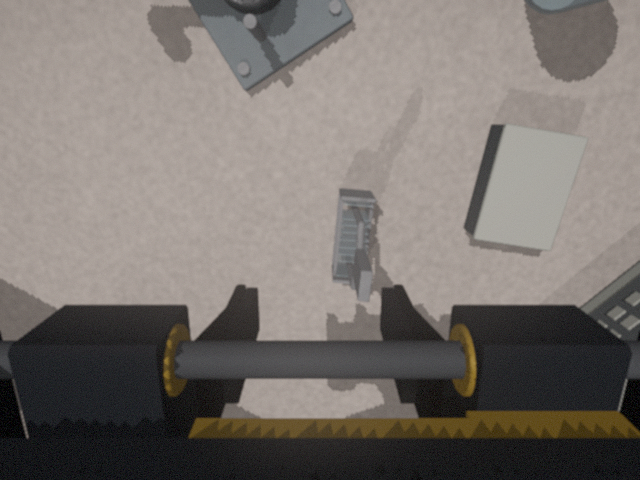

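View pics/t9c.png

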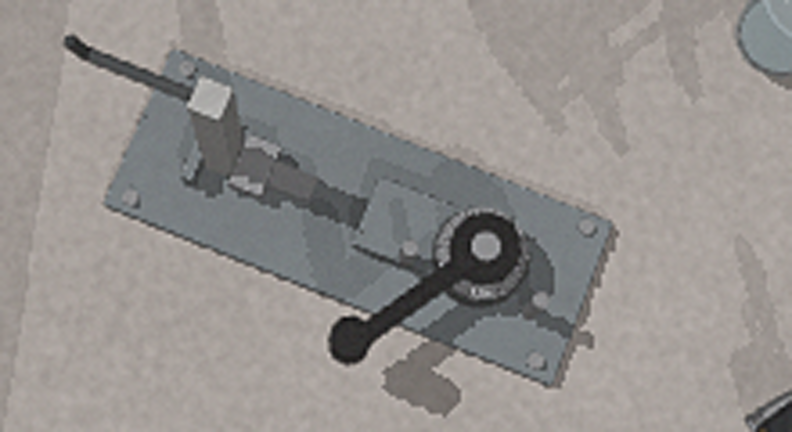

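```bash
python3 - <<'E'
from h import *
import pickle
w,t=pickle.load(open('c9.pkl','rb'))
a=cv2.imread('pics/w9.png')[180:310,310:410]; cv2.imwrite('pics/w9c.png',cv2.resize(a,None,fx=6,fy=4.6,interpolation=2))
g=onz(t,230+348/3.6,190+340/3.6,.106);r=g[:2]-SP;print(np.arctan2(r@ys,-r@xs),np.linalg.norm(r))
E
```

```text
0.5341423400323388 0.09972066095401466
```

View pics/w9c.png

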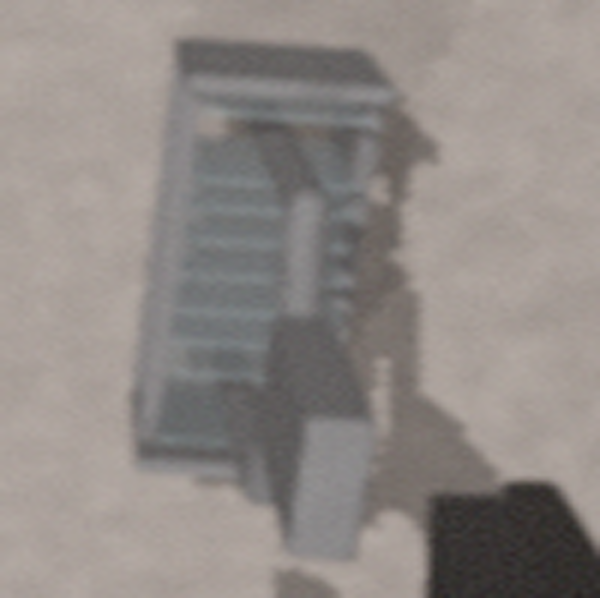

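```bash
python3 - <<'E'
from h import *
import pickle
w,t=pickle.load(open('c9.pkl','rb'))
f=lambda x,y,z: onz(w,310+x/6-.4,180+y/4.6-.4,z)
c=f(330,486,.141);a=f(337,419,.141);b=f(322,552,.141);d=a-b
print('tab',c,'len',np.linalg.norm(d),'width',np.linalg.norm(f(305,418,.141)-f(370,420,.141)),'ang',np.arctan2(d[1],d[0]))
a=f(172,85,.042);b=f(140,445,.042);d=a-b;print('basket edge',np.linalg.norm(d),np.arctan2(d[1],d[0]))
a=f(305,190,.092);b=f(298,318,.092);d=a-b;print('wire',np.linalg.norm(d),np.arctan2(d[1],d[0]))
p,M,o=st(); print(totool(M,[c[0]-p[0],c[1]-p[1],.108-p[2]]))
E
```

```text
tab [ 0.47751844 -0.31390723  0.141     ] len 0.020466992225556712 width 0.007025099478939594 ang 0.7218334225576633
basket edge 0.07200300971283476 0.7163578555388403
wire 0.021822843652122975 0.758278980432237
t 17.95 tcp [ 0.4788 -0.2747  0.2307] toolx ang -0.8018 F [-0.3  0.2  0. ] w 0.0522 stand-frame rel spindle -0.0503 -0.1895
[ 27.4 122.7 -28.2]
```

```bash

python3 -m creep '[[[29.3,0,-28],0,0.6],[[0,0,0],0.034,0.6],[[0,45,0],0,0.6],[[0,40,0],0,0.6],[[0,25,0],0,0.6],[[0,10.7,0],0,0.6],[[0,0,0],0,0.6],[[0,0,0],0,0.6]]' 5
python3 - <<'E'
from h import *
p,M,o=st();w=snap('wrist','w10.png')
E
```

```text
time: 18.75
position: [0.4799, -0.3163, 0.1116]
tool_rot: [0.646, -0.287, 0.288, -0.646]
ft_force: [0.8, -0.0, 0.6]
grip_width: 0.0519
t 18.75 tcp [ 0.4799 -0.3163  0.1116] toolx ang -0.8374 F [ 0.8 -0.   0.6] w 0.0519 stand-frame rel spindle -0.0389 -0.2295
```

View pics/w10.png

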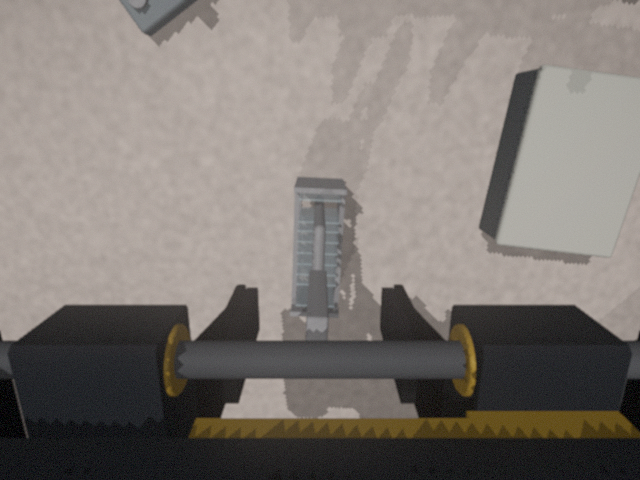

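```bash

python3 -m creep '[[[0,0,0],0,0],[[0,0,0],0,0],[[0,0,0],0,0],[[0,0,0],0,0],[[0,0,0],0,0],[[0,0,0],0,0],[[0,0,0],0,0],[[0,0,0],0,0]]' 30
python3 - <<'E'
from h import *
p,M,o=st();w=snap('wrist','w11.png');snap('scene','s11.png')
a=cv2.imread('pics/s11.png')[220:360,120:320]; cv2.imwrite('pics/s11c.png',cv2.resize(a,None,fx=4,fy=4,interpolation=2))
E
```

```text
time: 19.6
position: [0.479, -0.3157, 0.1106]
tool_rot: [0.646, -0.288, 0.288, -0.646]
ft_force: [0.4, -0.3, 1.4]
grip_width: 0.008
t 19.6 tcp [ 0.479  -0.3157  0.1106] toolx ang -0.838 F [ 0.4 -0.3  1.4] w 0.008 stand-frame rel spindle -0.0399 -0.2291
```

View pics/w11.png

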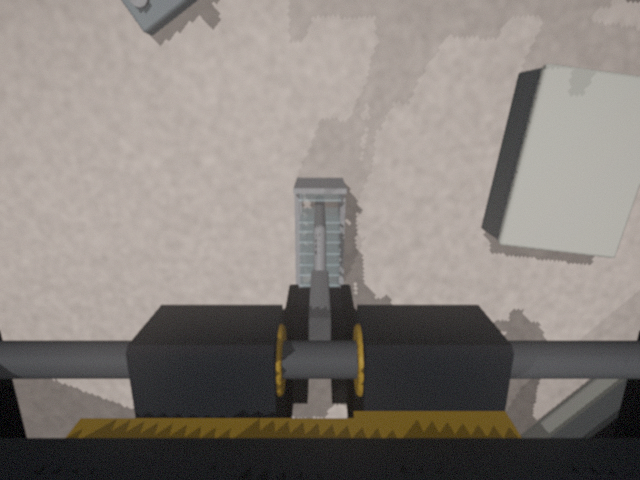

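```bash

python3 -m creep '[[[0,-20,0],0,0],[[0,-45,0],0,0],[[0,-48,0],0,0],[[0,-48,0],0,0],[[0,-48,0],0,0],[[0,0,0],0.14,0],[[0,0,0],0.14,0],[[0,0,0],0.14,0]]' 40
python3 -m creep '[[[0,0,0],0.14,0],[[0,0,0],0.14,0],[[0,0,0],0.14,0],[[0,0,0],0.145,0],[[0,0,0],0,0],[[0,0,0],0,0]]'
python3 - <<'E'
from h import *
p,M,o=st();w=snap('wrist','w12.png');print(o['q'].round(2))
HK=SP+.215*ys; T=HK+.072*ys; print(HK,T,totool(M,[T[0]-p[0],T[1]-p[1],0]))
E
```

```text
time: 20.5
position: [0.4788, -0.3152, 0.3196]
tool_rot: [-0.571, 0.418, -0.417, 0.571]
ft_force: [0.0, 1.0, -2.8]
grip_width: 0.0075
time: 21.1
position: [0.4788, -0.3153, 0.3191]
tool_rot: [-0.434, 0.559, -0.558, 0.434]
ft_force: [-0.9, 0.6, -1.8]
grip_width: 0.0078
t 21.1 tcp [ 0.4788 -0.3153  0.3191] toolx ang -1.8199 F [-0.9  0.6 -1.8] w 0.0078 stand-frame rel spindle -0.0402 -0.2288
[-0.78  0.36  1.44  0.    1.34  1.04]
[0.62861247 0.10438254] [0.64659991 0.17409948] [-5.157e+02  3.000e-01  4.190e+01]
```

View pics/w12.png

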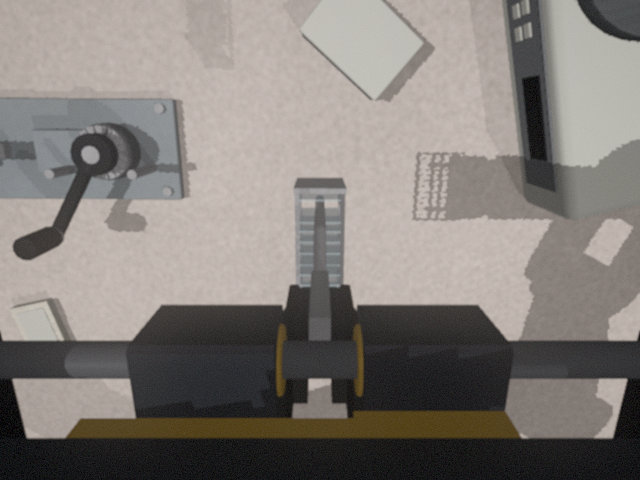

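```bash

python3 -m creep '[[[-30,0,2],0,0],[[-46,0,4],0,0],[[-46,0,4],0,0],[[-46,0,4],0,0],[[-46,0,4],0,0],[[-46,0,4],0,0],[[-46,0,4],0,0],[[-46,0,4],0,0]]' 
python3 -m creep '[[[-46,0,4],0,0],[[-46,0,3],0,0],[[-46,0,3],0,0],[[-26,0,2],0,0],[[0,0,0],0,0],[[0,0,0],0,0]]'
python3 - <<'E'
from h import *
p,M,o=st();w=snap('wrist','w13.png');snap('scene','s13.png');print(o['q'].round(2))
HK=SP+.215*ys; T=HK+.072*ys; print(HK,T,totool(M,[T[0]-p[0],T[1]-p[1],.1975-p[2]]))
a=cv2.imread('pics/s13.png')[120:320,240:500]; cv2.imwrite('pics/s13c.png',cv2.resize(a,None,fx=3,fy=3,interpolation=2))
E
```

```text
time: 21.95
position: [0.5963, 0.0196, 0.3196]
tool_rot: [0.434, -0.558, 0.558, -0.434]
ft_force: [1.7, -0.5, -2.0]
grip_width: 0.0076
time: 22.55
position: [0.6482, 0.1739, 0.319]
tool_rot: [-0.434, 0.558, -0.558, 0.433]
ft_force: [-0.0, -0.3, -3.2]
grip_width: 0.0079
t 22.55 tcp [0.6482 0.1739 0.319 ] toolx ang -1.8203 F [-0.  -0.3 -3.2] w 0.0079 stand-frame rel spindle 0.0016 0.2872
[ 0.1   0.51  1.18 -0.    1.45  1.92]
[0.62861247 0.10438254] [0.64659991 0.17409948] [  0.  121.5  -1.5]
```

View pics/w13.png

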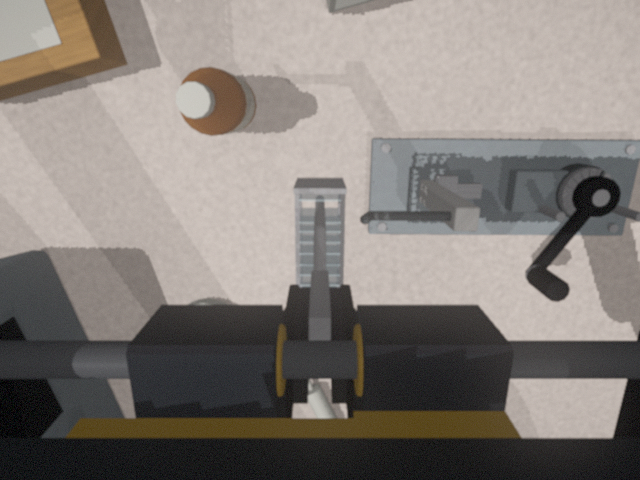

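View pics/s13c.png

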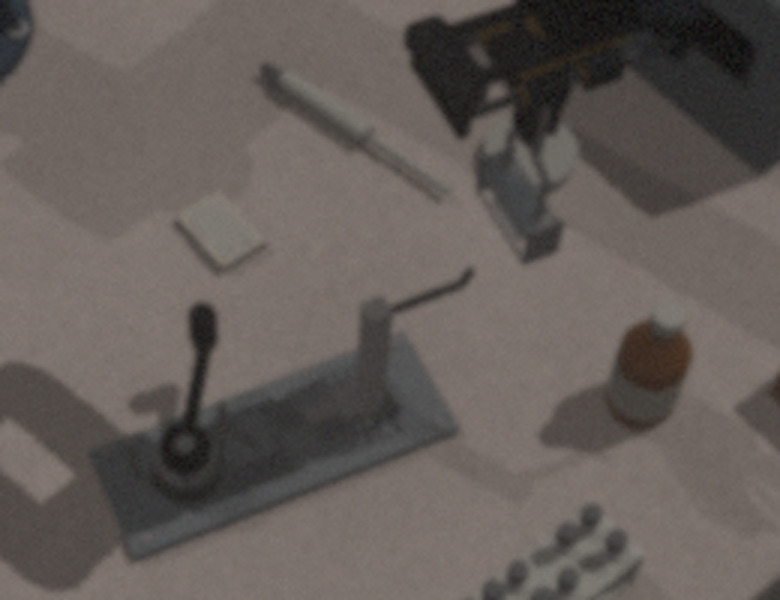

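```bash
python3 - <<'E'
from h import *
w=robot.camera('wrist')
HK=SP+.215*ys
for (u,v,z,n) in [(367,217,.163,'tip'),(445,216,.15,'rod root'),(410,216,.15,'rod mid'),(466,219,.158,'col')]:
    q=onz(w,u,v,z); r=q[:2]-HK; print(n,q.round(4),'rel throat',(r@xs*1e3).round(1),(r@ys*1e3).round(1))
E
```

```text
tip [0.6387 0.1362 0.163 ] rel throat 1.8 33.3
rod root [0.62   0.0733 0.15  ] rel throat -0.5 -32.2
rod mid [0.6272 0.1011 0.15  ] rel throat -0.5 -3.5
col [0.6159 0.0593 0.158 ] rel throat -1.1 -46.8
```

```bash

python3 -m creep '[[[0,45,-1.5],0,0],[[0,45,0],0,0],[[0,31.5,0],0,0],[[0,0,0],0,0],[[0,0,0],0,0],[[0,0,0],0,0]]' 
python3 - <<'E'
from h import *
p,M,o=st();w=snap('wrist','w14.png');snap('scene','s14.png');t=snap('top','t14.png')
a=cv2.imread('pics/s14.png')[150:300,280:480]; cv2.imwrite('pics/s14c.png',cv2.resize(a,None,fx=4,fy=4,interpolation=2))
E
```

```text
time: 23.3
position: [0.6492, 0.1735, 0.2011]
tool_rot: [0.431, -0.558, 0.56, -0.435]
ft_force: [0.1, 0.1, -1.2]
grip_width: 0.0077
t 23.3 tcp [0.6492 0.1735 0.2011] toolx ang -1.8237 F [ 0.1  0.1 -1.2] w 0.0077 stand-frame rel spindle 0.0027 0.287
```

View pics/w14.png

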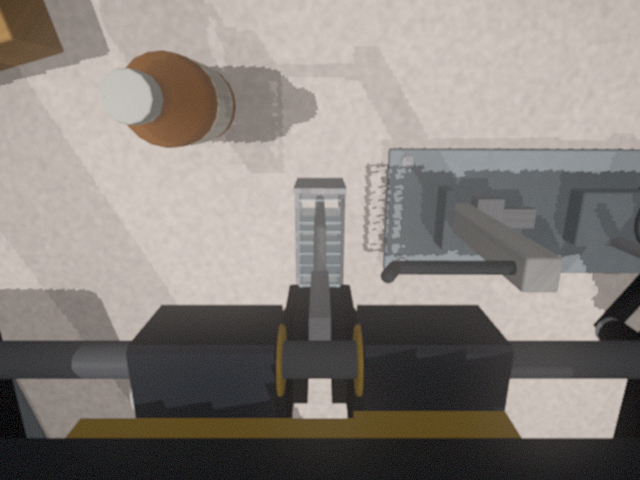

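View pics/s14c.png

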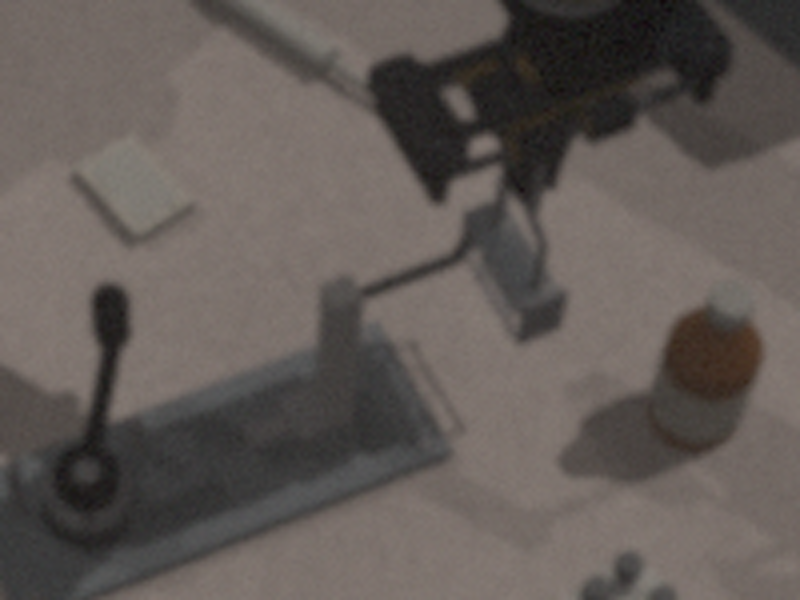

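```bash

python3 -m creep '[[[0,3.5,-2],0,0],[[15,0,0],0,0],[[15,0,0],0,0],[[0,0,0],0,0],[[0,0,0],0,0]]' 
python3 - <<'E'
from h import *
p,M,o=st();w=snap('wrist','w15.png');snap('scene','s15.png')
a=cv2.imread('pics/s15.png')[150:300,280:480]; cv2.imwrite('pics/s15c.png',cv2.resize(a,None,fx=4,fy=4,interpolation=2))
E
```

```text
time: 23.95
position: [0.6377, 0.1444, 0.1948]
tool_rot: [-0.433, 0.559, -0.559, 0.433]
ft_force: [0.4, -0.5, -2.2]
grip_width: 0.0074
t 23.95 tcp [0.6377 0.1444 0.1948] toolx ang -1.8247 F [ 0.4 -0.5 -2.2] w 0.0074 stand-frame rel spindle -0.0012 0.256
```

View pics/w15.png

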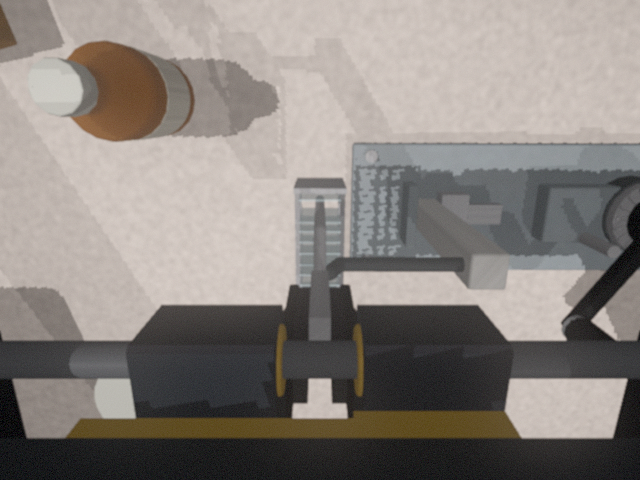

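View pics/s15c.png

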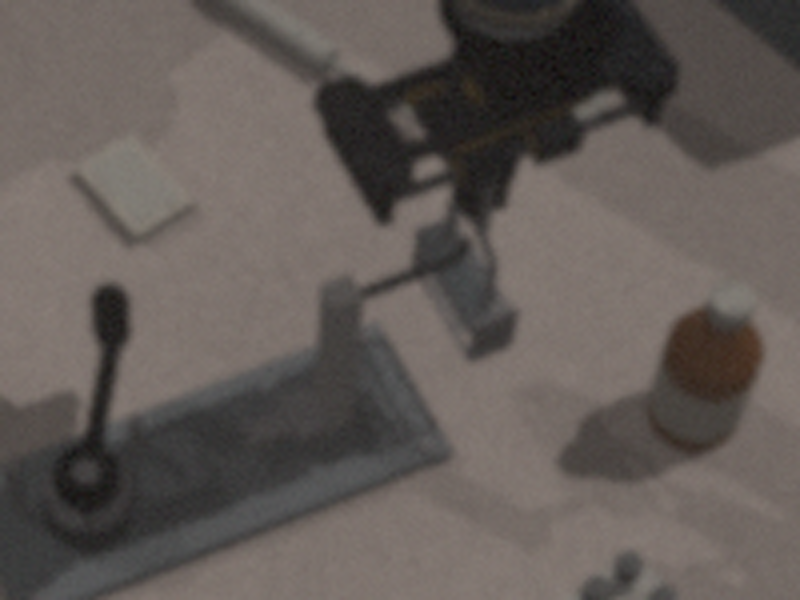

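```bash

python3 -m creep '[[[14,0,0],0,0],[[14,0,0],0,0],[[12,0,0],0,0],[[0,0,0],0,0],[[0,0,0],0,0]]' 
python3 - <<'E'
from h import *
p,M,o=st();w=snap('wrist','w16.png');snap('scene','s16.png')
a=cv2.imread('pics/s16.png')[150:300,280:480]; cv2.imwrite('pics/s16c.png',cv2.resize(a,None,fx=4,fy=4,interpolation=2))
E
```

```text
time: 24.55
position: [0.6277, 0.106, 0.1948]
tool_rot: [-0.433, 0.559, -0.559, 0.433]
ft_force: [0.1, -0.3, -2.0]
grip_width: 0.0076
t 24.55 tcp [0.6277 0.106  0.1948] toolx ang -1.8244 F [ 0.1 -0.3 -2. ] w 0.0076 stand-frame rel spindle -0.0013 0.2164
```

View pics/w16.png

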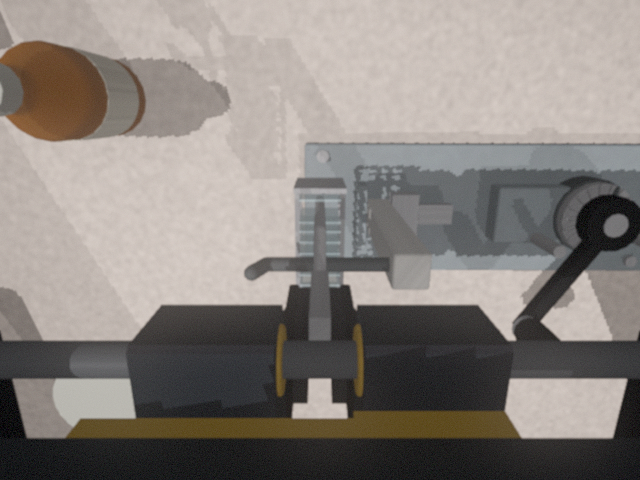

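View pics/s16c.png

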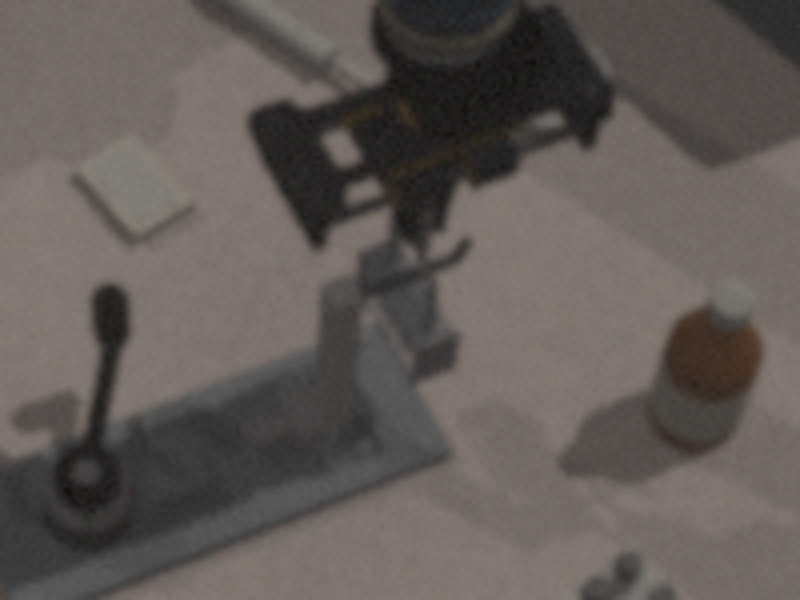

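```bash

python3 -m creep '[[[0,10,0],0,0],[[0,9,0],0,0],[[0,0,0],0,0],[[0,0,0],0,0]]'
python3 -m creep '[[[0,2,0],0,0],[[0,0,0],0,0]]'
python3 -m creep '[[[0,2,0],0,0],[[0,0,0],0,0]]'
```

```text
time: 25.05
position: [0.6272, 0.1068, 0.1748]
tool_rot: [-0.434, 0.559, -0.558, 0.433]
ft_force: [0.1, -0.7, -2.2]
grip_width: 0.0081
time: 25.25
position: [0.6276, 0.1067, 0.1736]
tool_rot: [-0.433, 0.559, -0.559, 0.433]
ft_force: [-0.7, -0.4, -1.8]
grip_width: 0.0075
time: 25.45
position: [0.628, 0.1066, 0.1721]
tool_rot: [0.433, -0.559, 0.559, -0.433]
ft_force: [-0.3, -0.2, -0.3]
grip_width: 0.0078
```

```bash

python3 -m creep '[[[0,1.5,0],0,0],[[0,0,0],0,0],[[0,0,0],0,0]]'
python3 - <<'E'
from h import *
p,M,o=st();snap('wrist','w17.png')
E
```

```text
time: 25.75
position: [0.6286, 0.1066, 0.1715]
tool_rot: [0.432, -0.558, 0.559, -0.434]
ft_force: [-0.0, -0.6, 7.0]
grip_width: 0.0078
t 25.75 tcp [0.6286 0.1066 0.1715] toolx ang -1.823 F [-0.  -0.6  7. ] w 0.0078 stand-frame rel spindle -0.0006 0.2171
```

View pics/w17.png

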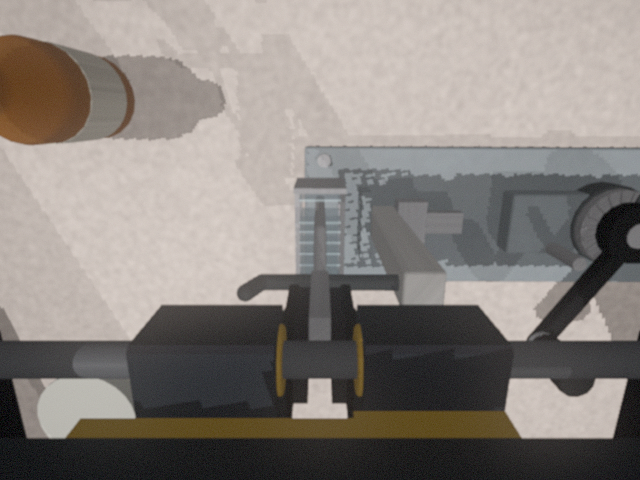

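```bash

python3 -m creep '[[[0,-0.8,0],0,0],[[0,0,0],0,0],[[0,0,0],0,0.1],[[0,0,0],0,0.15],[[0,0,0],0,0.2],[[0,0,0],0,0.3],[[0,0,0],0,0.4],[[0,0,0],0,0.4]]' 3
python3 - <<'E'
from h import *
p,M,o=st();snap('wrist','w18.png')
E
```

```text
time: 26.6
position: [0.6277, 0.1066, 0.1709]
tool_rot: [-0.433, 0.559, -0.559, 0.433]
ft_force: [0.2, 0.1, -0.1]
grip_width: 0.0314
t 26.6 tcp [0.6277 0.1066 0.1709] toolx ang -1.823 F [ 0.2  0.1 -0.1] w 0.0314 stand-frame rel spindle -0.0015 0.2169
```

View pics/w18.png

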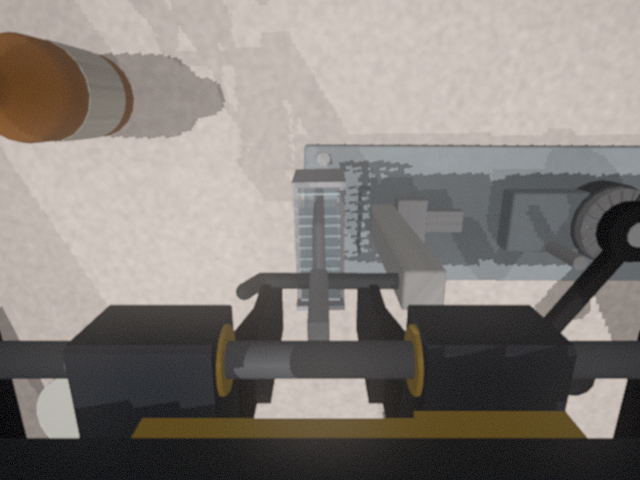

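The rack stays upright on the rod between open fingers (tab px 318, 300). Retreat straight up and look.

```bash

python3 -m creep '[[[0,-15,0],0,0.4],[[0,-25,0],0,0.4],[[0,-40,0],0,0.4],[[0,-40,0],0,0.4],[[0,0,-45],0,0.4],[[0,0,-45],0,0.4],[[0,0,-45],0,0.4],[[0,0,0],0,0.4]]'
python3 -m creep '[[[0,0,0],0,0.4],[[0,0,0],0,0.4],[[0,0,0],0,0.4],[[0,0,0],0,0.4],[[0,0,0],0,0.4],[[0,0,0],0,0.4]]'
python3 - <<'E'
from h import *
import pickle
p,M,o=st();w=snap('wrist','w19.png');s=snap('scene','s19.png');t=snap('top','t19.png');pickle.dump((w,s,t),open('c19.pkl','wb'))
a=cv2.imread('pics/s19.png')[170:310,230:430]; cv2.imwrite('pics/s19c.png',cv2.resize(a,None,fx=4,fy=4,interpolation=2))
E
```

```text
time: 27.45
position: [0.4891, 0.1416, 0.2902]
tool_rot: [-0.436, 0.56, -0.556, 0.432]
ft_force: [-0.1, 0.5, -0.2]
grip_width: 0.0349
time: 28.05
position: [0.4974, 0.1401, 0.2908]
tool_rot: [-0.433, 0.559, -0.559, 0.433]
ft_force: [-0.1, 0.3, -0.4]
grip_width: 0.0348
t 28.05 tcp [0.4974 0.1401 0.2908] toolx ang -1.8234 F [-0.1  0.3 -0.4] w 0.0348 stand-frame rel spindle -0.136 0.2168
```

View pics/w19.png

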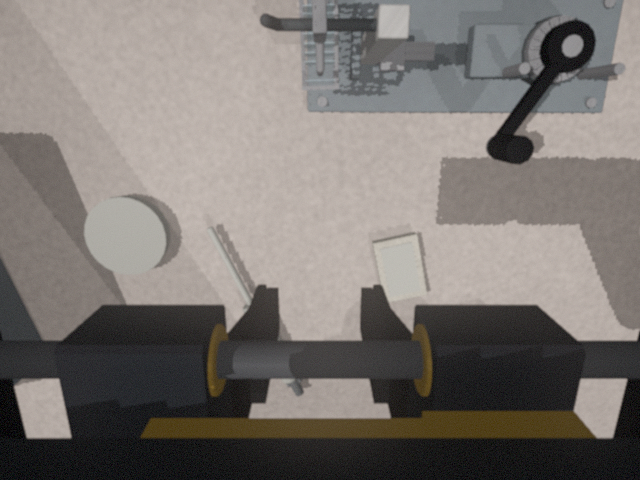

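View pics/s19c.png

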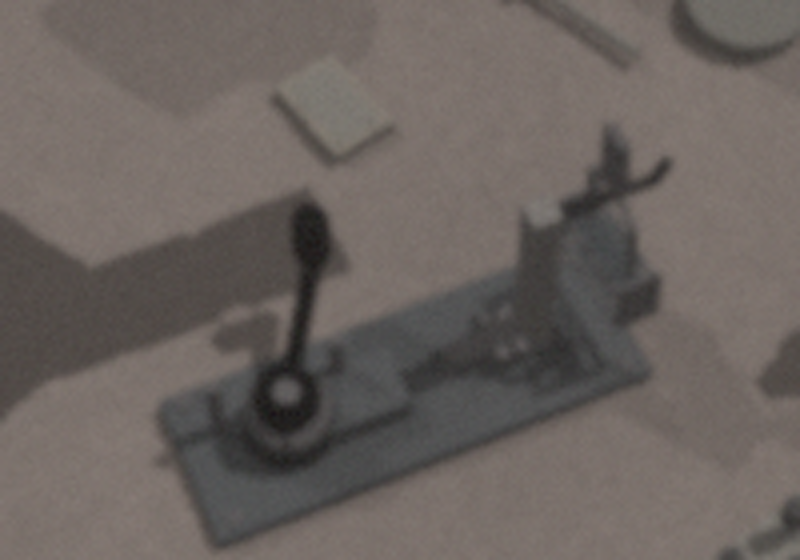

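View pics/t19.png

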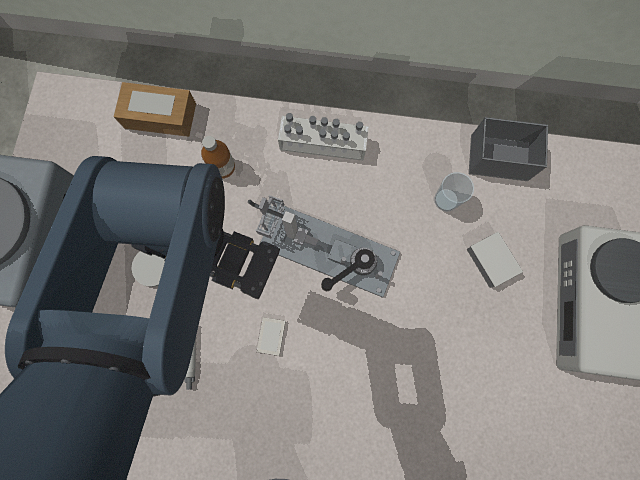

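```bash
python3 - <<'E'
from h import *
import pickle
w,s,t=pickle.load(open('c19.pkl','rb'))
a=cv2.imread('pics/w19.png')[0:180,250:640]; cv2.imwrite('pics/w19c.png',cv2.resize(a,None,fx=2.05,fy=2.05,interpolation=2))
for th in (.52,.55,.58):
  g=SP+.1*(-np.cos(th)*xs+np.sin(th)*ys)
  print(th,[np.round((np.array(proj(w,[*g,z]))-[250,0])*2.05) for z in (.064,.106,.116)],[np.round((np.array(proj(s,[*g,z]))-[230,170])*4) for z in (.064,.106,.116)])
print([np.round((np.array(proj(s,[*SP,z]))-[230,170])*4) for z in (.06,.07,.08)])
# same for start image hub vs now: template shift
c0=pickle.load(open('c0.pkl','rb'))
for n,a,b in (('scene',c0['scene'],s),('top',c0['top'],t)):
  h=np.round(proj(a,[*SP,.07])).astype(int); r=9
  g0=cv2.cvtColor(a['pixels'],cv2.COLOR_RGB2GRAY).astype(np.float32); g1=cv2.cvtColor(b['pixels'],cv2.COLOR_RGB2GRAY).astype(np.float32)
  f=lambda g:g[h[1]-7-r:h[1]-7+r+4,h[0]-r:h[0]+r]
  print(n,h,cv2.phaseCorrelate(f(g0).copy(),f(g1).copy()),'px/10mm lift',np.subtract(proj(b,[*SP,.08]),proj(b,[*SP,.07])).round(2))
E
```

```text
0.52 [array([517., 300.]), array([561., 308.]), array([573., 310.])] [array([307., 250.]), array([304., 213.]), array([303., 204.])]
0.55 [array([511., 297.]), array([555., 304.]), array([567., 306.])] [array([312., 250.]), array([309., 214.]), array([308., 205.])]
0.58 [array([506., 293.]), array([549., 300.]), array([561., 302.])] [array([316., 251.]), array([313., 214.]), array([313., 205.])]
[array([287., 389.]), array([286., 381.]), array([285., 373.])]
scene [302 265] ((-0.5110787578395009, -0.7657166412885203), 0.4123210984247702) px/10mm lift [-0.22 -2.02]
top [364 258] ((-0.07896477929639545, 0.16400585839809878), 1.0243508788170639) px/10mm lift [ 0.5  -0.85]
```

View pics/w19c.png

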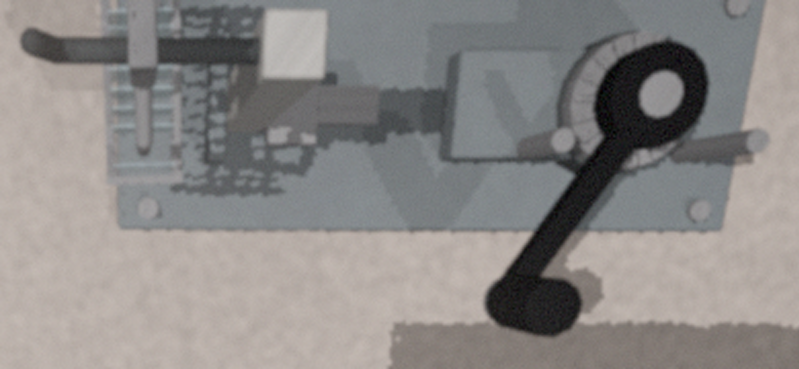

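```bash
python3 - <<'E'
from h import *
st(); print(robot.hand_in())
E
```

```text
t 28.2 tcp [0.4971 0.1402 0.2909] toolx ang -1.8231 F [ 0.2 -0.2  0.5] w 0.0346 stand-frame rel spindle -0.1363 0.2168
the job is handed in; nothing more can be done
None
```

I tightened the clamp, hung the slide rack on the side hook, and handed the job in at about 28 s of the 64 s allowed. The hand-in gives no verdict, so the points below are from my own measurements.

**Clamp:** I turned the lever from about 0.02 to 0.88 rad, lifted it 7 mm and swung it back five pitches. I then let it drop in and turned it until it met a hard stop. I gripped it a second time to check and met the same stop, at about 13 N of push against roughly 2.5 N of thread friction. In the top view the jaw had moved about 10 mm, which is the full gap. I could not read the screw angle directly.

**Lever:** It appears down in its serrations. The grip top sits where a seated lever would put it in the wrist image, and the hub has not shifted in the top image. The pictures resolve this only to about 2 mm, which is also the limit set for the lever. Its resting angle read slightly differently by method: 0.555 rad by gripping it, 0.53 to 0.58 rad from the cameras.

**Rack:** When I let go, it was resting on the rod about midway along the throat, roughly 1 mm off in height. It hung upright and stayed there after the gripper withdrew.

**Rest of the bench:** The last pictures show the other things where they started, judged by eye, and the arm clear of everything. In the scene camera, the numerical check for lever lift was too noisy to use.

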